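Put the iron and wedge back in the hand plane

ROBOT

A 6-joint arm with a two-finger parallel gripper is mounted at the origin on a cart in front of the work surface, level with it; the furniture and walls round the work are solid. World frame = base frame: x ahead of the robot, y to its left, z up, the work surface at z = 0. Lengths are in m, angles in rad, forces in N, time in s.
With the tool pointing down it reaches from about 0.25 to 0.775 m from the base axis. Payload 4 kg.
Tool frame: the origin (TCP) lies on the centre line of the jaws, within the pads' length; the fingertips stand 25 mm ahead of it and the grasp point (between the pads) lies 6 mm ahead of it; z points along the fingers, y is the line along which they close (so a half turn about z gives the same grasp; the last joint's range is limited). The gripper opens to 94 mm and grips with 3 to 60 N. Pads are 16 mm wide; open, the fingers measure 119 mm over their backs; the gripper's body (75 mm by 177 mm) begins 78 mm behind the grasp point.
Start: joints at [1.134, 0.087, 1.371, -0, 1.684, -0.103], TCP at [0.18, 0.52, 0.231] pointing down, gripper open.
Joint ranges: [-3.1, 3.1], [-0.76, 2.03], [0.27, 2.55], [-1.08, 4.22], [0.17, 2.65], [-2.57, 2.57]. Speed limits (rad/s): [2.79, 2.79, 3.14, 3.14, 3.14, 3.14].

INTERFACE

Orientations are given as [roll, pitch, yaw] about the fixed x, y, z axes, in that order (R = Rz(yaw) Ry(pitch) Rx(roll)).
In Python, from bench import sensors, optics, ticket gives the robot as it stands.
- The arm moves only by the tool send_rows, never from a script. Its argument "rows" is a list of rows, each a list of 6 numbers: the shift along the world's x, y, z in mm, then the turn, a rotation vector about the world's x, y, z in rad. In form: [[x, y, z, wx, wy, wz], ...]. A call has 1 to 8 rows; each row shifts and turns the commanded pose from where the row before left it; what a row does not reach is not made up. A row lasts 1/12 s, in which the tool goes at most 41.7 mm and 7.16 degrees, less where a joint would pass 70% of its speed; a pose out of reach is approached as far as the arm can. A call is refused whole if a number of a shift passes 41.7 or a number of a turn 0.125, either way. A call with a gripper value outside its range is refused whole. "grip" is the finger opening in mm, from 0 to 94, set as the call begins (left out, the last holds). The fingers move at their own pace and stop on an object; the grip force is fixed at half the most. Time passes only in rows, so rows that do not move let the fingers close. It gives the time, the measured TCP pose, the force, the opening and the grip force at its end, in the units of the state.
- sensors.get_obs(): the state, without advancing time (a new reading comes with each control period).
- optics.snapshot(name): name is "side" or "top"; returns the picture (480x640x3 uint8, red, green, blue); there is no depth.
- optics.camera_model(name): a dict with "vertical_fov" (degrees; the focal length in pixels is half the picture's height over the tangent of half this angle, whatever the lens; pixels are square), "cx", "cy" (the principal point, pixels), "k1" (the pictures are not rectified: a ray, as slopes to the right and down, at radius r is drawn at 1 + k1 r^2 times it, then the intrinsics apply), "R" (3x3) and "t" (3): a world point X has camera coordinates R X + t. Camera axes: x right, y down, z forward; pixel columns grow to the right and rows downward; lengths in m; the calibration is good to about 2 mm. A picture is of the moment at which its call begins. camera_model takes no time and is no camera call.
- ticket.close_job(): hands the job in; it is judged then, once.
The state is a dict: "time": time; "joint_positions": joint angles; "qvel": joint speeds; "joint_torque": joint torques, N m; "tool_pos": TCP position; "ee_rot": TCP orientation; "wrist_force": force on the tool from outside, world axes, zero at the start; "wrist_torque": the same for the moment, N m; "width": finger opening in m; "finger_force": force on a finger pad.
Only numpy, scipy, OpenCV 4.12 (cv2) and the standard library are available. Lean on these libraries where they do the work, as an engineer would, in place of code of your own. Each camera call takes 0.05 s, during which the arm holds its last target. There are 200 camera calls.

TASK

Put the wooden hand plane on the saw table back together. Lay its iron on the sloping bed, cap iron side up, with the cutting edge down through the mouth until it rests on the saw table; then slide the wedge, thin end first, in between the iron and the cross pin and press it in firmly, so that it grips the iron. Leave the plane standing about where it is and do not disturb the other tools.

Things in the scene. Friction and masses are not known exactly. Their poses are not given: they have to be found in the camera images.
- plane: Loose wooden plane body, 1.1 kg, 210 long, 68 wide, 60 mm high, on its sole, toe (short end) to the robot's left. Origin on the sole, mid-width, at the foot of the bed; x level from toe (-75 mm) to heel (+135 mm), z up. The flat bed rises at 45 degrees from the origin towards the heel, to the body's top (x 60, z 60). Throat 50 mm wide between 9 mm cheeks.
- pin_mid (a point): Middle of the 12 mm round cross pin that spans the plane's throat: x = 15.2, z = 49.9 mm of the plane, i.e. 46 mm up the bed's slope from its foot and 24.5 mm square off the bed. Free gap between bed and pin 18.5 mm.
- seat_edge (a point): Point of the plane where iron_edge lies when the iron is home (x = -6.6, z = 0.4 mm of the plane), in the mouth: the opening in the sole from x = -12.5 to 0 mm, right through to the saw table.
- seat_top (a point): Point of the plane where iron_top lies when the iron is home (x = 95.9, z = 95.9 mm of the plane).
- seat_wedge (a point): Point of the plane where wedge_tip lies when the iron is home and the wedge is tight (x = 3.5, z = 16.3 mm of the plane).
- iron: Steel plane iron, 140 long, 44 wide, 9 mm thick (5 mm blade, 4 mm cap iron on top; last 14 mm at the top end blade alone), 0.32 kg. Lies flat, cap iron up, cutting edge to the robot's left. Origin mid-underside; x from cutting edge to top end, z up. When home its underside lies on the bed, x up the slope, z square off the bed; let go on the bed it slides down by itself.
- iron_edge (a point): Middle of the cutting edge: x = -70, z = 5 mm of the iron.
- iron_top (a point): Middle of the iron's top end, at its underside: x = +70, z = 0 mm of the iron.
- wedge: Dark wooden wedge, 100 long, 44 wide, 5 mm thick at the thin end, rising straight to 17 mm 12 mm short of the thick end; 0.06 kg. Lies on its flat underside, thin end to the robot's left. Origin mid-underside; x from thin to thick end, z up. When home the flat underside lies on the cap iron, the rising face bears on the pin; pressed with 10 to 15 N down the slope it jams.
- wedge_tip (a point): Middle of the wedge's thin end, at its underside: x = -50, z = 0 mm of the wedge.
- wedge_end (a point): Middle of the wedge's thick end: x = +50, z = 6 mm of the wedge.
- wax_tin: Round black tin, 78 mm wide, 36 mm high, a bystander; origin in the middle of its underside.
- chisel_wide: Chisel with a wooden handle, 255 mm long, a bystander on the left; origin in the middle of its underside.
- push_stick: Flat wooden push stick, 367 mm long, a bystander on the right; origin in the middle of its underside.
Things that resemble listed ones, but are neither listed nor needed, are in the scene too. Several things have the shape of the wedge; the one meant has the colours described above.

How it is judged:
On the way:
1. the iron lies home on the bed, its edge down at the mouth, while the wedge is still out of the throat (distance between iron_edge and seat_edge below 0.008 m and distance between iron_top and seat_top below 0.01 m and height (world z) of iron_edge below 0.003 m and distance between wedge_tip and seat_wedge above 0.06 m), for 0.2 s.
At the end, for the whole second after the job is handed in: The iron lies on the bed, edge within 8 mm and top end within 10 mm of home, edge under 3 mm above the table; the wedge lies flat on it (0.08 rad), tip within 10 mm of home, and by itself presses on it with over 2.5 N; the plane stands flat (0.05 rad) within 50 mm of its start; all at rest (distance between iron_edge and seat_edge below 0.008 m and distance between iron_top and seat_top below 0.01 m and height (world z) of iron_edge below 0.003 m and distance between wedge_tip and seat_wedge below 0.01 m and angle between the z axis of wedge and the z axis of iron, either way round below 0.08 rad and contact force between wedge and iron above 2.5 N and angle between plane's own z axis and vertical below 0.05 rad and distance of plane from where it was at the start of the episode below 0.05 m and linear speed of each of iron, wedge, plane below 0.01 m/s); the robot touches nothing.
It fails at once if the plane is shoved more than 60 mm or tipped over (distance of plane from where it was at the start of the episode above 0.06 m or angle between plane's own z axis and vertical above 0.4 rad).
It fails at once if another tool is shifted more than 30 mm (distance of any of wax_tin, chisel_wide, push_stick from where it was at the start of the episode above 0.03 m).
It also fails if it takes over 56 s, if anything falls off the work surface, if the arm or the gripper's body presses on something with over 40 N, if the wrist force passes 120 N, or if a joint passes its speed limit or range.

## Working session

There is one attempt and no reset: what is moved stays moved. The work goes in short steps, Python scripts to look and compute and a tool call to move; the robot and the scene stay as the last step left them, time stands still between calls to the robot, and variables do not carry over. Pictures are saved under pics/ and viewed, at most 10 in all, crops included, and the job is handed in when it is done.

Besides the shell and the picture viewer there is one more tool, called after "Call:" as name(argument=value, ...) on one line, values as JSON. send_rows: Moves the arm, as the interface text tells. Its arguments: {"type":"object","properties":{"rows":{"type":"array"},"grip":{"type":"number"}},"required":["rows"]}

```bash
mkdir -p pics; cat > h.py <<'E'
import numpy as np,cv2
from bench import sensors,optics,ticket
def snap(n,f):
    im=optics.snapshot(n)[:,:,::-1].copy(); cv2.imwrite('pics/'+f,im); return im
def K(c):
    f=240/np.tan(np.radians(c['vertical_fov'])/2); return f
def ray(n,u,v):
    c=optics.camera_model(n);f=K(c)
    d=np.array([(u-c['cx'])/f,(v-c['cy'])/f]);s=d.copy()
    for _ in range(30): s=d/(1+c['k1']*(s@s))
    R=np.array(c['R']);t=np.array(c['t'])
    return -R.T@t, R.T@np.array([s[0],s[1],1])
def atz(n,u,v,z):
    o,d=ray(n,u,v); return o+d*(z-o[2])/d[2]
def proj(n,X):
    c=optics.camera_model(n);f=K(c)
    p=np.array(c['R'])@np.array(X)+np.array(c['t']);s=p[:2]/p[2]
    s=s*(1+c['k1']*(s@s)); return s*f+[c['cx'],c['cy']]
E
python3 - <<'E'
from h import *
for n in ['top','side']:
    snap(n,n+'0.png'); c=optics.camera_model(n); print(n,c,-np.array(c['R']).T@np.array(c['t']))
print(sensors.get_obs())
E
```

```text
top {'vertical_fov': 47.11766247729342, 'cx': 319.1108278990624, 'cy': 243.43240146476342, 'k1': -0.14376525956107145, 'R': array([[ 0.01626199, -0.99967157,  0.01980638],
       [-0.99611792, -0.01791181, -0.08618737],
       [ 0.08651383, -0.01832791, -0.99608205]]), 't': array([-0.03206908,  0.55539244,  1.21316991])} [4.48801890e-01 1.24402907e-04 1.25691975e+00]
side {'vertical_fov': 46.748000528201956, 'cx': 316.4455922008931, 'cy': 232.78819644744024, 'k1': -0.13758253856712155, 'R': array([[ 0.99230805, -0.12077501,  0.02716851],
       [-0.01842149, -0.3610875 , -0.93234997],
       [ 0.12241478,  0.9246779 , -0.36053489]]), 't': array([-0.55350977,  0.07895876,  1.1436791 ])} [ 0.41070351 -1.09587391  0.50099145]
{'time': 0.1, 'joint_positions': array([ 1.13393088e+00,  8.78947064e-02,  1.37207635e+00, -3.03283004e-06,
        1.68360782e+00, -1.03082606e-01]), 'qvel': array([-0.00167277, -0.00037492, -0.00281858, -0.00335745,  0.00036076,
       -0.00047045]), 'joint_torque': array([ 3.24616660e-03, -3.41250765e+01, -3.03302157e+01,  7.22317840e-02,
        3.04306566e-02, -8.79859317e-05]), 'tool_pos': array([0.18000002, 0.51924637, 0.22942732]), 'ee_rot': array([-3.13961666e+00, -2.01384630e-04,  2.80780928e+00]), 'wrist_force': array([-1.3305072 ,  0.09734718, -1.20019947]), 'wrist_torque': array([ 0.02705139, -0.00719645, -0.00862828]), 'finger_force': 0.0, 'width': 0.09391659750895943}
```

View pics/top0.png

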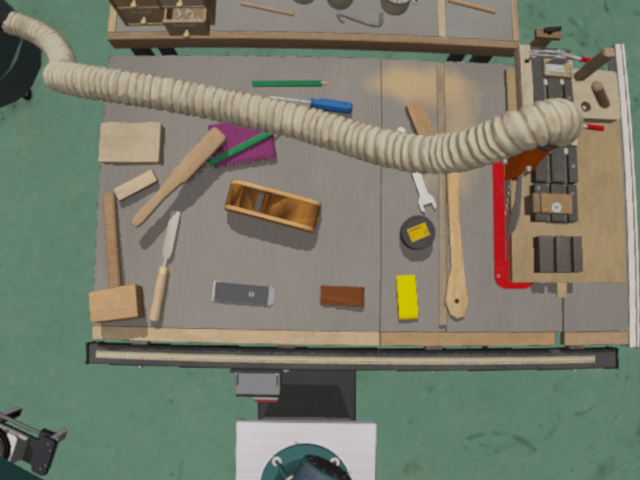

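View pics/side0.png

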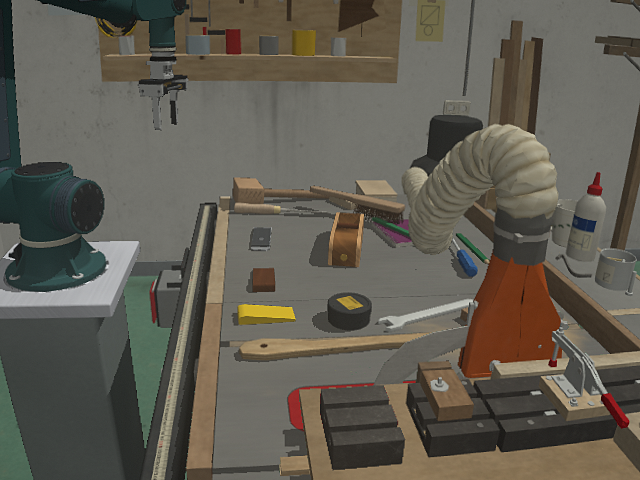

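The top view shows the plane at about (272,206), the iron at (243,292), the dark wedge at (342,296), a yellow lookalike at (407,298) and the tin at (416,233). The hose passes overhead on the far side. Next I'll enlarge the crop.

```bash
python3 - <<'E'
import cv2
im=cv2.imread('pics/top0.png')
cv2.imwrite('pics/c1.png',cv2.resize(im[172:312,205:375],None,fx=4.6,fy=4.2,interpolation=cv2.INTER_CUBIC)[:600,:800])
im=cv2.imread('pics/side0.png')
cv2.imwrite('pics/c2.png',cv2.resize(im[200:300,235:375],None,fx=5.7,fy=5.7,interpolation=cv2.INTER_CUBIC)[:600,:800])
E
```

```text
(no output)
```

View pics/c1.png

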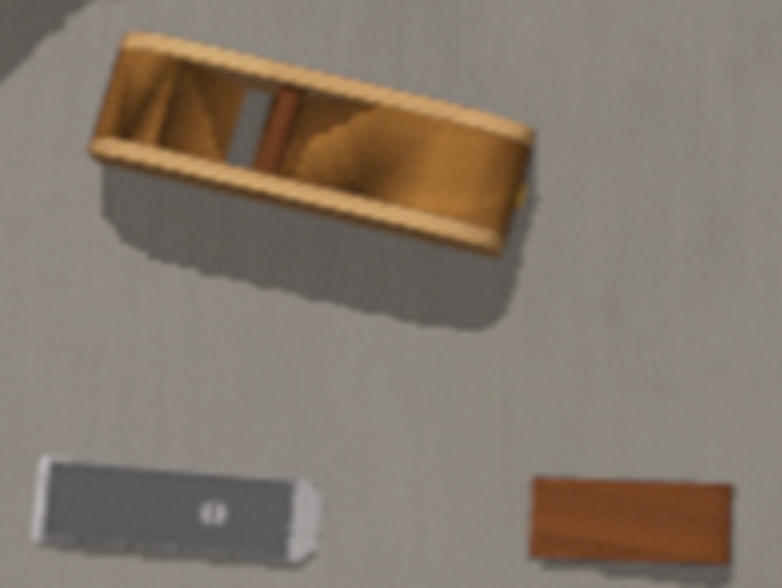

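View pics/c2.png

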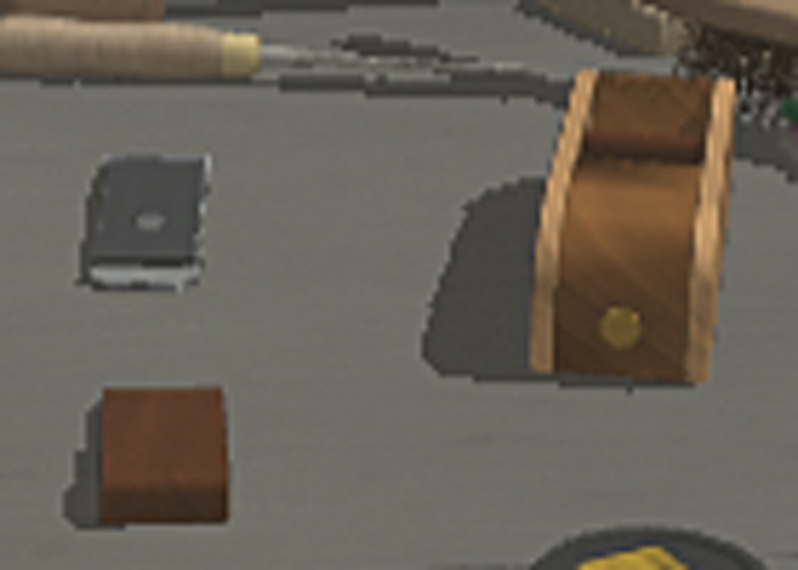

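The top crop shows plane corners (128,32), (92,155), (500,250) and (535,130). The iron edge is at x≈38, its cap end at 292, and the wedge spans 530–732. The side crop gives the wedge's thick end and the plane's toe and heel corners. I'll fit poses from these.

```bash
cat > fit.py <<'E'
from h import *
from scipy.optimize import least_squares
T=lambda p:((p[0]+.5)/4.6-.5+205,(p[1]+.5)/4.2-.5+172)
S=lambda p:((p[0]+.5)/5.7-.5+235,(p[1]+.5)/5.7-.5+200)
# local (mm), pixel
obs={'plane':[('top',(-75,34,60),T((128,32))),('top',(-75,-34,60),T((92,155))),('top',(135,-34,60),T((500,250))),('top',(135,34,60),T((535,130))),
 ('side',(135,-34,0),S((530,371))),('side',(135,34,0),S((705,382))),('side',(-75,-34,60),S((580,69))),('side',(-75,34,60),S((735,79)))],
'iron':[('top',(-70,22,5),T((42,457))),('top',(-70,-22,5),T((35,543))),('top',(56,22,9),T((294,478))),('top',(56,-22,9),T((290,562))),
 ('side',(-70,22,5),S((211,155))),('side',(56,22,9),S((203,262))),('side',(56,-22,9),S((90,265)))],
'wedge':[('top',(-50,22,5),T((530,477))),('top',(-50,-22,5),T((530,557))),('top',(50,22,17),T((732,485))),('top',(50,-22,17),T((730,566))),
 ('side',(50,-22,0),S((100,522))),('side',(50,22,0),S((228,522))),('side',(-50,22,5),S((222,387))),('side',(-50,-22,5),S((103,387)))]}
for k,o in obs.items():
    def w(p,l):
        l=np.array(l)/1000;c,s=np.cos(p[2]),np.sin(p[2])
        return [p[0]+c*l[0]-s*l[1],p[1]+s*l[0]+c*l[1],l[2]]
    f=lambda p:np.concatenate([proj(n,w(p,l))-q for n,l,q in o])
    r=least_squares(f,[.4,0,-1.6]); print(k,r.x.round(4),np.degrees(r.x[2]).round(2)); print(f(r.x).reshape(-1,2).round(1).tolist())
E
python3 fit.py
```

```text
plane [ 0.6433  0.1107 -1.8085] -103.62
[[-1.6, -1.0], [-2.0, -0.9], [1.7, 0.5], [1.9, -0.7], [-1.0, 1.7], [-0.3, 2.0], [-0.5, -2.2], [-0.3, -2.2]]
iron [ 0.4415  0.1467 -1.6348] -93.67
[[0.1, 0.4], [-0.1, -0.8], [0.3, -0.0], [-0.5, -0.6], [-0.8, 1.2], [-0.5, 0.2], [0.2, -0.4]]
wedge [ 0.4395 -0.0746 -1.5979] -91.55
[[-0.4, -0.2], [-1.2, 0.2], [0.1, -0.2], [-0.2, 0.0], [-0.1, 1.1], [0.0, 0.7], [-0.1, 0.6], [-0.0, 0.9]]
```

```bash
cat >> h.py <<'E'
from scipy.spatial.transform import Rotation as Ro
PL=[0.6433,0.1107,-1.8085]
def pw(s,l,n,P=None):  # bed coords mm -> world
    P=P or PL; x=(s-n)/2**.5; z=(s+n)/2**.5; c,si=np.cos(P[2]),np.sin(P[2])
    return np.array([P[0]+(c*x-si*l)/1e3,P[1]+(si*x+c*l)/1e3,z/1e3])
def toolR(yaw,tilt): # yaw of part x axis; tool y = part y dir(-),z down, tilt up about plane -y
    # part frame: x, y, z(normal)
    B=Ro.from_euler('z',yaw)*Ro.from_euler('y',-tilt)
    M=B.as_matrix(); z=-M[:,2]; y=M[:,1]; x=np.cross(y,z)
    return Ro.from_matrix(np.stack([x,y,z],1))
def delta(pos,R):
    o=sensors.get_obs(); c=Ro.from_euler('xyz',o['ee_rot'])
    d=(np.array(pos)-o['tool_pos'])*1000; w=(R*c.inv()).as_rotvec()
    print('t',round(o['time'],2),'pos',o['tool_pos'].round(4),'d',d.round(1),'w',w.round(3),'F',o['wrist_force'].round(1),'wid',round(o['width']*1e3,1))
E
python3 - <<'E'
from h import *
T=lambda u,v:(round((u+.5)/4.6-.5+205,1),round((v+.5)/4.2-.5+172,1))
def pl(x,y,z):
    c,s=np.cos(PL[2]),np.sin(PL[2]);return [PL[0]+(c*x-s*y)/1e3,PL[1]+(s*x+c*y)/1e3,z/1e3]
def tocrop(p): return ((p[0]-205+.5)*4.6-.5,(p[1]-172+.5)*4.2-.5)
for n,p in {'pinL':(15.2,25,50),'pinR':(15.2,-25,50),'mouthtoe+':(-12.5,25,0),'mouthtoe-':(-12.5,-25,0),'bedtop+':(60,25,60),'bedtop-':(60,-25,60),'heel+':(135,34,0),'heel-':(135,-34,0)}.items():
    print(n,np.round(tocrop(proj('top',pl(*p)))))
pts=np.array([(60,75),(150,95),(250,105),(330,128),(380,148),(430,153),(480,145),(520,125),(560,120)],float)
poly=np.concatenate([np.linspace(a,b,20) for a,b in zip(pts,pts[1:])])
for q in [(430,235),(420,185),(440,190),(470,155),(510,140)]:
    o2,d2=ray('side',*q);best=[]
    for p in poly:
        o1,d1=ray('top',*p);A=np.stack([d1,-d2],1);s=np.linalg.lstsq(A,o2-o1,rcond=None)[0]
        X1=o1+s[0]*d1;X2=o2+s[1]*d2;best.append((np.linalg.norm(X1-X2).round(3),tuple(((X1+X2)/2).round(2))))
    print(q,sorted(best)[:2])
delta([*( np.array([0.4415,0.1467])+0.022*np.array([np.cos(-1.6348),np.sin(-1.6348)])),0.12],toolR(-1.6348,0))
E
```

```text
pinL [298.  90.]
pinR [271. 180.]
mouthtoe+ [252.  93.]
mouthtoe- [226. 180.]
bedtop+ [387. 108.]
bedtop- [360. 199.]
heel+ [540. 145.]
heel- [506. 264.]
(430, 235) [(np.float64(0.0), (np.float64(0.75), np.float64(-0.16), np.float64(0.13))), (np.float64(0.0), (np.float64(0.76), np.float64(-0.12), np.float64(0.11)))]
(420, 185) [(np.float64(0.0), (np.float64(0.72), np.float64(-0.15), np.float64(0.22))), (np.float64(0.0), (np.float64(0.74), np.float64(-0.11), np.float64(0.21)))]
(440, 190) [(np.float64(0.001), (np.float64(0.72), np.float64(-0.27), np.float64(0.25))), (np.float64(0.001), (np.float64(0.72), np.float64(-0.27), np.float64(0.25)))]
(470, 155) [(np.float64(0.001), (np.float64(0.73), np.float64(-0.34), np.float64(0.32))), (np.float64(0.002), (np.float64(0.73), np.float64(-0.35), np.float64(0.33)))]
(510, 140) [(np.float64(0.001), (np.float64(0.75), np.float64(-0.43), np.float64(0.37))), (np.float64(0.001), (np.float64(0.75), np.float64(-0.43), np.float64(0.37)))]
t 0.1 pos [0.18   0.5192 0.2294] d [ 260.1 -394.5 -109.4] w [ 1.000e-03 -2.000e-03 -1.301e+00] F [-1.3  0.1 -1.2] wid 93.9
```

Call:
send_rows(rows=[[18,-28,-4,0,0,-0.09],[18,-28,-4,0,0,-0.09],[18,-28,-4,0,0,-0.09],[18,-28,-4,0,0,-0.09],[18,-28,-4,0,0,-0.09],[18,-28,-4,0,0,-0.09],[18,-28,-4,0,0,-0.09],[18,-28,-4,0,0,-0.09]], grip=70)

```text
time: 0.77
tool_pos: [0.3245, 0.2941, 0.1979]
ee_rot: [-3.141, 0.0, 2.084]
wrist_force: [0.1, 1.2, -0.4]
width: 0.0701
finger_force: 0.0
```

Call:
send_rows(rows=[[18,-28,-8,0,0,-0.09],[18,-28,-8,0,0,-0.09],[18,-28,-8,0,0,-0.09],[18,-28,-8,0,0,-0.09],[18,-28,-8,0,0,-0.09],[18,-28,-8,0,0,-0.09],[8,-3,-8,0,0,-0.04],[0,0,0,0,0,0]])

```text
time: 1.43
tool_pos: [0.4402, 0.1226, 0.1402]
ee_rot: [-3.138, 0.001, 1.503]
wrist_force: [-0.8, -0.7, -1.0]
width: 0.0697
finger_force: 0.0
```

```bash
sed -i 's/^PL=.*/PL=[0.6435,0.1117,-1.8085]/' h.py; python3 - <<'E'
from h import *
delta([*( np.array([0.4415,0.1467])+0.022*np.array([np.cos(-1.6348),np.sin(-1.6348)])),0.0265],toolR(-1.6348,0))
for z in(.1,.2,.3): print(z,atz('top',290,138,z).round(3),atz('top',260,122,z).round(3),atz('top',350,155,z).round(3))
E
```

```text
t 1.43 pos [0.4402 0.1226 0.1402] d [-1.000e-01  2.100e+00 -1.137e+02] w [ 0.001 -0.004  0.004] F [-0.8 -0.7 -1. ] wid 69.7
0.1 [0.776 0.045 0.1  ] [0.811 0.111 0.1  ] [ 0.741 -0.085  0.1  ]
0.2 [0.748 0.041 0.2  ] [0.78  0.102 0.2  ] [ 0.716 -0.077  0.2  ]
0.3 [0.72  0.038 0.3  ] [0.748 0.092 0.3  ] [ 0.691 -0.07   0.3  ]
```

Call:
send_rows(rows=[[0,2,-26,0,0,0],[0,0,-26,0,0,0],[0,0,-26,0,0,0],[0,0,-20,0,0,0],[0,0,-10,0,0,0],[0,0,-4,0,0,0],[0,0,0,0,0,0]])

```text
time: 2.02
tool_pos: [0.4395, 0.1271, 0.0301]
ee_rot: [-3.14, 0.0, 1.509]
wrist_force: [-0.3, -0.1, -0.2]
width: 0.0701
finger_force: 0.0
```

```bash
python3 - <<'E'
from h import *
delta([*( np.array([0.4415,0.1467])+0.022*np.array([np.cos(-1.6348),np.sin(-1.6348)])),0.0265],toolR(-1.6348,0))
E
```

```text
t 2.02 pos [0.4395 0.1271 0.0301] d [ 0.5 -2.4 -3.6] w [ 0.    -0.001 -0.002] F [-0.3 -0.1 -0.2] wid 70.1
```

Call:
send_rows(rows=[[0,-1,-3,0,0,0],[0,0,0,0,0,0],[0,0,0,0,0,0]])

```text
time: 2.27
tool_pos: [0.4411, 0.1258, 0.0287]
ee_rot: [3.139, -0.001, 1.508]
wrist_force: [-0.3, 0.1, -1.1]
width: 0.07
finger_force: 0.0
```

Call:
send_rows(rows=[[0,0,0,0,0,0],[0,0,0,0,0,0],[0,0,0,0,0,0],[0,0,0,0,0,0],[0,0,0,0,0,0],[0,0,0,0,0,0]], grip=30)

```text
time: 2.77
tool_pos: [0.4402, 0.1256, 0.0277]
ee_rot: [3.142, 0.0, 1.508]
wrist_force: [0.2, -0.3, 1.3]
width: 0.0432
finger_force: 30.0
```

Call:
send_rows(rows=[[0,0,15,0,0,0],[0,0,25,0,0,0],[0,0,25,0,0,0],[0,0,25,0,0,0],[0,0,15,0,0,0],[0,0,0,0,0,0]])

```text
time: 3.27
tool_pos: [0.4422, 0.126, 0.1358]
ee_rot: [3.135, -0.001, 1.508]
wrist_force: [-0.2, 1.4, -2.6]
width: 0.0433
finger_force: 30.0
```

```bash
python3 - <<'E'
from h import *
im=snap('side','s1.png'); cv2.imwrite('pics/s1c.png',cv2.resize(im[120:300,180:380],None,fx=3.3,fy=3.3,interpolation=cv2.INTER_CUBIC))
delta(pw(190,0,24+10),toolR(PL[2],np.pi/4))
E
```

```text
t 3.32 pos [0.441  0.1257 0.1334] d [ 176.5 -121.2   24.9] w [-0.778  0.121 -0.167] F [ 0.4  0.7 -4.1] wid 43.8
```

View pics/s1c.png

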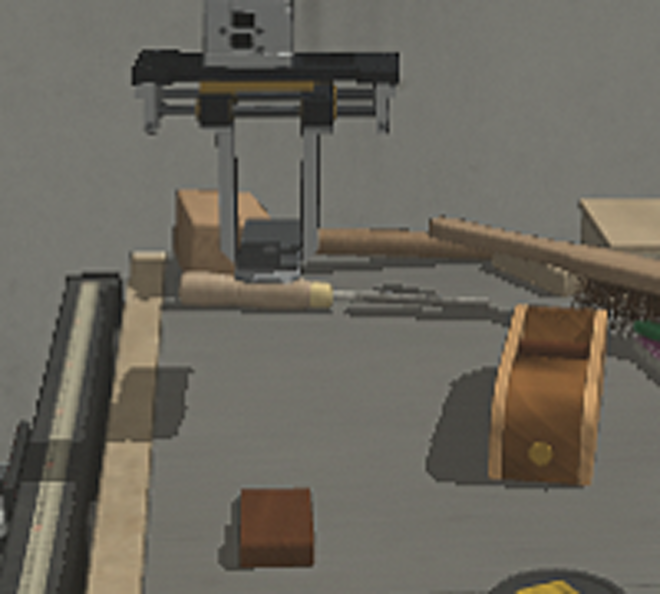

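The iron is held level in the gripper at about (270,245) in the crop. Next is the hose clearance check and the staging target.

```bash
python3 - <<'E'
from h import *
for X in [(.80,.045,.1),(.78,.04,.2),(.75,.038,.3),(.72,.038,.3),(.7,.035,.38)]: print(X,proj('side',X).round())
P=pw(185,0,40); print(P); delta(P,toolR(PL[2],np.pi/4))
E
```

```text
(0.8, 0.045, 0.1) [422. 213.]
(0.78, 0.04, 0.2) [418. 170.]
(0.75, 0.038, 0.3) [408. 125.]
(0.72, 0.038, 0.3) [395. 125.]
(0.7, 0.035, 0.38) [388.  86.]
[0.61935699 0.01205255 0.15909903]
t 3.32 pos [0.441  0.1257 0.1334] d [ 178.4 -113.7   25.7] w [-0.778  0.121 -0.167] F [ 0.4  0.7 -4.1] wid 43.8
```

Call:
send_rows(rows=[[6,-14,10,-0.097,0.015,-0.021],[6,-14,10,-0.097,0.015,-0.021],[6,-14,10,-0.097,0.015,-0.021],[6,-14,10,-0.097,0.015,-0.021],[6,-14,10,-0.097,0.015,-0.021],[6,-14,10,-0.097,0.015,-0.021],[6,-14,10,-0.097,0.015,-0.021],[6,-14,10,-0.097,0.015,-0.021]])

```text
time: 3.98
tool_pos: [0.4881, 0.0137, 0.2105]
ee_rot: [-3.135, 0.789, 1.335]
wrist_force: [-0.7, 0.2, -3.7]
width: 0.0432
finger_force: 30.0
```

Call:
send_rows(rows=[[16,0,0,0,0,0],[20,0,0,0,0,0],[20,0,0,0,0,0],[20,0,0,0,0,0],[20,0,0,0,0,0],[20,0,0,0,0,0],[14,0,0,0,0,0],[0,0,0,0,0,0]])

```text
time: 4.65
tool_pos: [0.6196, 0.0134, 0.2079]
ee_rot: [-3.133, 0.785, 1.337]
wrist_force: [-0.3, 0.1, -4.3]
width: 0.0433
finger_force: 30.0
```

```bash
python3 - <<'E'
from h import *
P=pw(185,0,36); delta(P,toolR(PL[2],np.pi/4))
im=snap('side','s2.png'); cv2.imwrite('pics/s2c.png',cv2.resize(im[100:300,220:420],None,fx=3,fy=3,interpolation=cv2.INTER_CUBIC))
E
```

```text
t 4.65 pos [0.6196 0.0134 0.2079] d [ -0.9  -4.1 -51.6] w [-0.002 -0.006  0.002] F [-0.3  0.1 -4.3] wid 43.3
```

View pics/s2c.png

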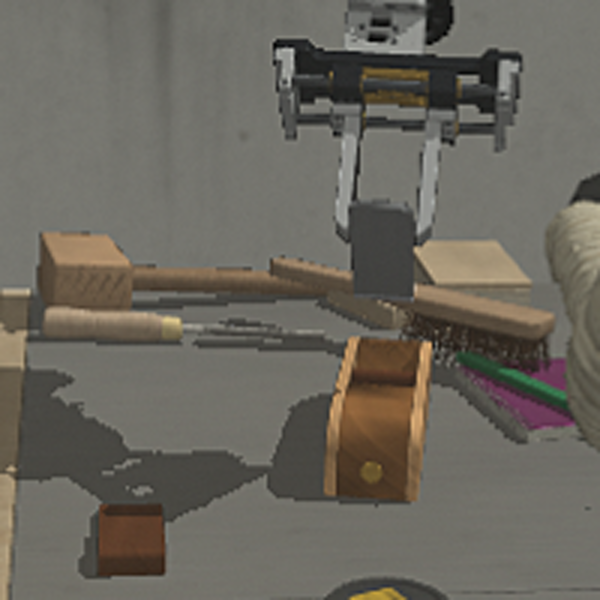

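The side view shows the iron tilted at 45° above the plane's heel at crop (385,250), with the hose well to the right (570+).

Call:
send_rows(rows=[[0,-2,-20,0,0,0],[-1,-2,-20,0,0,0],[0,0,-11,0,0,0],[1.7,6.9,-7.1,0,0,0],[1.7,6.9,-7.1,0,0,0],[1.7,6.9,-7.1,0,0,0],[0,0,0,0,0,0],[0,0,0,0,0,0]])

```text
time: 5.37
tool_pos: [0.6226, 0.0313, 0.1402]
ee_rot: [-3.14, 0.784, 1.333]
wrist_force: [0.6, -0.5, -2.8]
width: 0.0436
finger_force: 30.0
```

```bash
python3 - <<'E'
from h import *
P=pw(155,0,36); delta(P,toolR(PL[2],np.pi/4))
t=snap('top','t3.png');im=snap('side','s3.png')
a=cv2.resize(t[170:250,215:335],None,fx=5,fy=5,interpolation=cv2.INTER_CUBIC);b=cv2.resize(im[170:270,300:370],None,fx=2.8,fy=4,interpolation=cv2.INTER_CUBIC)
b=cv2.resize(im[170:280,310:360],(182,400),interpolation=cv2.INTER_CUBIC)
cv2.imwrite('pics/m3.png',np.hstack([a,b]))
E
```

```text
t 5.37 pos [0.6226 0.0313 0.1402] d [ 1.1 -1.4 -5.1] w [-0.001 -0.001  0.002] F [ 0.6 -0.5 -2.8] wid 43.6
```

View pics/m3.png

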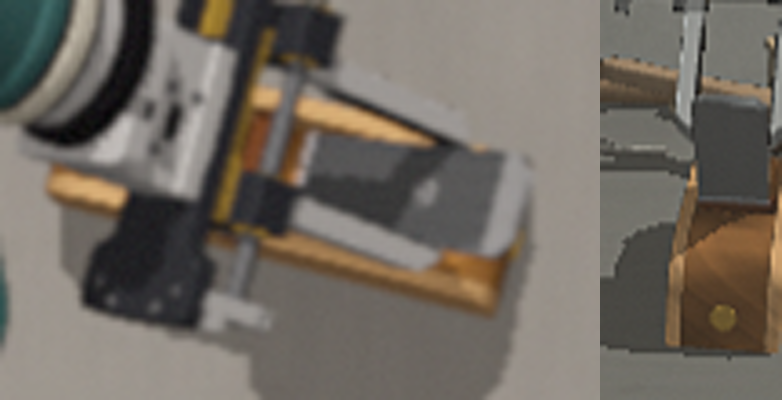

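The iron is in line with the throat, with its far edge at crop (310,160) just short of the pin, and its yaw matches the cheeks.

Call:
send_rows(rows=[[1,-1,-5,0,0,0],[-0.7,-3,-3.2,0,0,0],[0,0,0,0,0,0],[0,0,0,0,0,0],[0,0,0,0,0,0]])

```text
time: 5.88
tool_pos: [0.6225, 0.0261, 0.132]
ee_rot: [-3.14, 0.784, 1.331]
wrist_force: [-0.2, 0.6, -3.5]
width: 0.0435
finger_force: 30.0
```

```bash
cat >> h.py <<'E'
def bed():
    ps=[];fs=[]
    o=sensors.get_obs();P=PL;d=(o['tool_pos']-[P[0],P[1],0])*1e3;c,s=np.cos(P[2]),np.sin(P[2])
    f=lambda d:np.round([(d[0]*c+d[1]*s+d[2])/2**.5,-s*d[0]+c*d[1],(d[2]-d[0]*c-d[1]*s)/2**.5],1)
    print('t',round(o['time'],2),'s,l,n',f(d),'F',f(o['wrist_force']),'wid',round(o['width']*1e3,1))
E
python3 -c "
from h import *
bed();delta(pw(155,0,31.5),toolR(PL[2],np.pi/4))"
```

```text
t 5.88 s,l,n [155.7  -0.2  31. ] F [-2.9 -0.4 -2.1] wid 43.5
t 5.88 pos [0.6225 0.0261 0.132 ] d [ 0.4  0.8 -0.2] w [-0.001 -0.001  0.003] F [-0.2  0.6 -3.5] wid 43.5
```

Call:
send_rows(rows=[[1.3,5.5,-5.7,0,0,0],[1.3,5.5,-5.7,0,0,0],[1.3,5.5,-5.7,0,0,0],[0,0,0,0,0,0]])

```text
time: 6.22
tool_pos: [0.626, 0.0443, 0.1124]
ee_rot: [-3.135, 0.785, 1.336]
wrist_force: [-0.1, 0.4, -3.9]
width: 0.0435
finger_force: 30.0
```

```bash
python3 -c "
from h import *
bed()"
```

```text
t 6.22 s,l,n [128.7  -1.1  30.3] F [-3.  -0.1 -2.5] wid 43.5
```

Call:
send_rows(rows=[[1.3,5.5,-5.7,0,0,0],[1.3,5.5,-5.7,0,0,0],[0,0,0,0,0,0]])

```text
time: 6.47
tool_pos: [0.6288, 0.0551, 0.1015]
ee_rot: [-3.136, 0.784, 1.335]
wrist_force: [-0.5, -0.7, -3.4]
width: 0.0435
finger_force: 30.0
```

```bash
python3 -c "
from h import *
bed()"
```

```text
t 6.47 s,l,n [113.1  -1.   30.4] F [-1.8 -0.3 -3. ] wid 43.5
```

Call:
send_rows(rows=[[1.3,4.5,-4.5,0,0,0],[0.7,2,-2,0,0,0],[0,0,0,0,0,0],[0,0,0,0,0,0]])

```text
time: 6.8
tool_pos: [0.6311, 0.0604, 0.0969]
ee_rot: [-3.14, 0.785, 1.332]
wrist_force: [-0.4, 0.2, -3.8]
width: 0.0433
finger_force: 30.0
```

```bash
python3 -c "
from h import *
bed()"
```

```text
t 6.8 s,l,n [105.8   0.   31.2] F [-2.8 -0.5 -2.6] wid 43.3
```

Call:
send_rows(rows=[[-0.3,-1.4,-1.4,0,0,0],[0,0,0,0,0,0],[0,0,0,0,0,0]])

```text
time: 7.05
tool_pos: [0.6309, 0.0587, 0.0959]
ee_rot: [-3.141, 0.784, 1.331]
wrist_force: [0.9, 0.5, -3.6]
width: 0.0435
finger_force: 30.0
```

```bash
python3 -c "
from h import *
bed()"
```

```text
t 7.05 s,l,n [106.3   0.2  29.3] F [-3.1  0.7 -2.1] wid 43.5
```

Call:
send_rows(rows=[[-0.2,-1.1,-1.1,0,0,0],[0,0,0,0,0,0],[0,0,0,0,0,0]])

```text
time: 7.3
tool_pos: [0.6308, 0.0582, 0.0955]
ee_rot: [-3.141, 0.784, 1.33]
wrist_force: [-0.7, 3.0, 0.5]
width: 0.0435
finger_force: 30.0
```

```bash
python3 -c "
from h import *
bed()"
```

```text
t 7.3 s,l,n [106.4   0.2  28.7] F [-1.6 -1.3  2.3] wid 43.5
```

Call:
send_rows(rows=[[0,0,0,0,0,0],[0,0,0,0,0,0],[0,0,0,0,0,0],[0,0,0,0,0,0]], grip=60)

```text
time: 7.63
tool_pos: [0.6306, 0.0575, 0.0947]
ee_rot: [-3.14, 0.785, 1.331]
wrist_force: [-0.2, 1.1, -0.6]
width: 0.0597
finger_force: 0.0
```

```bash
python3 - <<'E'
from h import *
bed()
t=snap('top','t4.png');im=snap('side','s4.png')
a=cv2.resize(t[170:250,215:335],None,fx=5,fy=5,interpolation=cv2.INTER_CUBIC)
b=cv2.resize(im[170:280,310:360],(182,400),interpolation=cv2.INTER_CUBIC)
cv2.imwrite('pics/m4.png',np.hstack([a,b]))
E
```

```text
t 7.63 s,l,n [106.4   0.3  27.5] F [-1.2 -0.5  0.3] wid 59.7
```

View pics/m4.png

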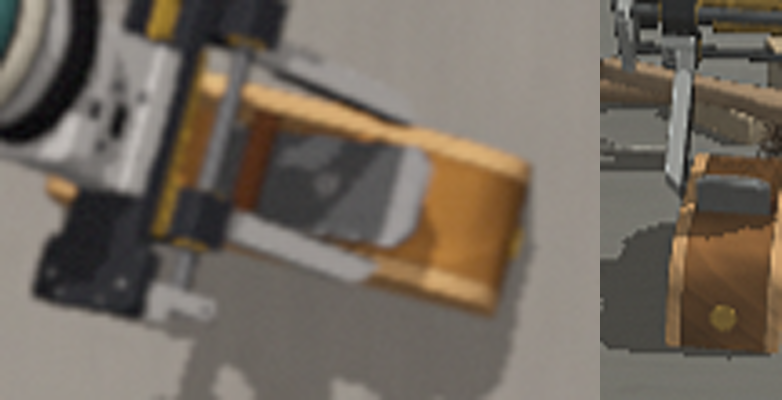

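```bash
python3 - <<'E'
from h import *
for s in (135.6,140,147): 
  for l in(-8,8):
    p=proj('top',pw(s,l,5)); print(s,((p-[215,170]+.5)*5-.5).round())
P=proj('side',pw(135.6,0,2.5));print((P[0]-310)*3.64+600,(P[1]-170)*3.64)
E
```

```text
135.6 [419. 215.]
135.6 [429. 179.]
140 [426. 216.]
140 [436. 180.]
147 [437. 218.]
147 [447. 181.]
729.6788503682783 176.77040022788643
```

Top end of the iron sits at crop (428,195), against about (424,197) predicted for home, so it slid in. I'll retreat and go to the wedge.

Call:
send_rows(rows=[[1.2,5,5,0,0,0],[2,8,8,0,0,0],[2.5,10,10,0,0,0],[2.5,10,10,0,0,0],[0,5,20,0,0,0],[0,0,30,0,0,0],[-10,0,30,0,0,0],[-20,0,10,0,0,0]])

```text
time: 8.4
tool_pos: [0.6109, 0.0966, 0.2231]
ee_rot: [3.131, 0.78, 1.322]
wrist_force: [1.3, 0.2, 0.9]
width: 0.0601
finger_force: 0.0
```

```bash
python3 - <<'E'
from h import *
delta([0.4387,-0.1046,0.12],toolR(-1.598,0))
E
```

```text
t 8.4 pos [0.6109 0.0966 0.2231] d [-172.2 -201.2 -103.1] w [ 0.776 -0.097  0.206] F [1.3 0.2 0.9] wid 60.1
```

Call:
send_rows(rows=[[-21.5,-25,-5,0.097,-0.012,0.026],[-21.5,-25,-5,0.097,-0.012,0.026],[-21.5,-25,-5,0.097,-0.012,0.026],[-21.5,-25,-5,0.097,-0.012,0.026],[-21.5,-25,-5,0.097,-0.012,0.026],[-21.5,-25,-5,0.097,-0.012,0.026],[-21.5,-25,-5,0.097,-0.012,0.026],[-21.5,-25,-5,0.097,-0.012,0.026]], grip=66)

```text
time: 9.07
tool_pos: [0.4365, -0.1044, 0.18]
ee_rot: [-3.141, 0.002, 1.557]
wrist_force: [-0.4, -0.6, -0.8]
width: 0.0658
finger_force: 0.0
```

Call:
send_rows(rows=[[0,0,-20,0,0,0],[0,0,-30,0,0,0],[0,0,-30,0,0,0],[0,0,-20,0,0,0],[0,0,0,0,0,0]])

```text
time: 9.48
tool_pos: [0.4339, -0.1033, 0.0739]
ee_rot: [-3.127, 0.001, 1.553]
wrist_force: [0.1, -0.1, 0.2]
width: 0.066
finger_force: 0.0
```

```bash
python3 - <<'E'
from h import *
delta([0.4387,-0.1046,0.0275],toolR(-1.598,0))
t=snap('top','t5.png');im=snap('side','s5.png')
a=cv2.resize(t[170:250,215:335],None,fx=5,fy=5,interpolation=cv2.INTER_CUBIC)
b=cv2.resize(im[170:280,310:360],(182,400),interpolation=cv2.INTER_CUBIC)
cv2.imwrite('pics/m5.png',np.hstack([a,b]))
E
```

```text
t 9.48 pos [ 0.4339 -0.1033  0.0739] d [  4.8  -1.3 -46.4] w [ 0.001 -0.015 -0.009] F [ 0.1 -0.1  0.2] wid 66.0
```

View pics/m5.png

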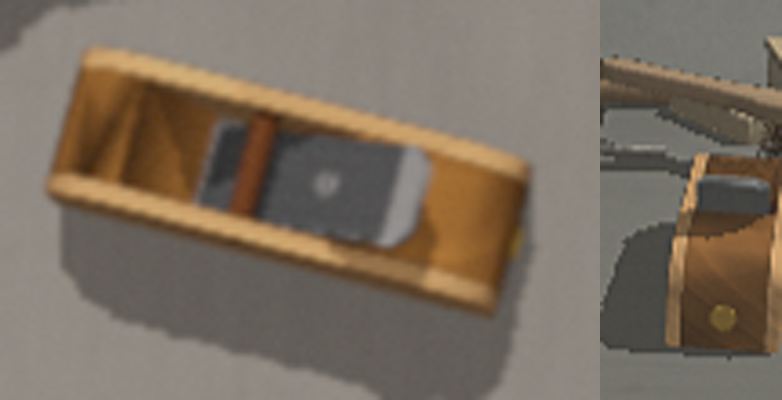

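The iron lies on the bed under the pin, with its edge at crop (205,165) in the mouth and its top at (425,195). Now I'll grasp the wedge.

Call:
send_rows(rows=[[4,-1,0,0,0,0],[0,0,-16,0,-0.01,-0.009],[0,0,-16,0,0,0],[0,0,-10,0,0,0],[0,0,-4,0,0,0],[0,0,0,0,0,0],[0,0,0,0,0,0]])

```text
time: 10.17
tool_pos: [0.4416, -0.1053, 0.0324]
ee_rot: [3.137, 0.004, 1.544]
wrist_force: [-0.4, 0.1, -0.3]
width: 0.0661
finger_force: 0.0
```

```bash
python3 - <<'E'
from h import *
delta([0.4387,-0.1046,0.0275],toolR(-1.598,0))
E
```

```text
t 10.17 pos [ 0.4416 -0.1053  0.0324] d [-2.9  0.7 -4.9] w [ 0.004  0.005 -0.   ] F [-0.4  0.1 -0.3] wid 66.1
```

Call:
send_rows(rows=[[-2,0,-4.5,0,0,0],[0,0,0,0,0,0],[0,0,0,0,0,0]])

```text
time: 10.42
tool_pos: [0.4388, -0.1052, 0.0272]
ee_rot: [3.138, 0.004, 1.543]
wrist_force: [0.8, -0.3, 0.1]
width: 0.0655
finger_force: 0.0
```

Call:
send_rows(rows=[[0,0,0,0,0,0],[0,0,0,0,0,0],[0,0,0,0,0,0],[0,0,0,0,0,0],[0,0,0,0,0,0],[0,0,0,0,0,0]], grip=30)

```text
time: 10.92
tool_pos: [0.4389, -0.1052, 0.0272]
ee_rot: [3.138, 0.004, 1.544]
wrist_force: [-0.3, -0.4, 0.3]
width: 0.0436
finger_force: 30.0
```

```bash
python3 - <<'E'
from h import *
delta([0.4387,-0.1046,0.0275],toolR(-1.598,0))
E
```

```text
t 10.92 pos [ 0.4389 -0.1052  0.0272] d [-0.2  0.6  0.3] w [0.004 0.004 0.   ] F [-0.3 -0.4  0.3] wid 43.6
```

Call:
send_rows(rows=[[0,0,15,0,0,0],[0,0,25,0,0,0],[0,0,30,0,0,0],[0,0,30,0,0,0],[0,0,30,0,0,0],[0,0,30,0,0,0],[0,0,15,0,0,0],[0,0,0,0,0,0]])

```text
time: 11.58
tool_pos: [0.4409, -0.1059, 0.2066]
ee_rot: [3.13, 0.006, 1.544]
wrist_force: [0.2, -0.3, -0.5]
width: 0.0432
finger_force: 30.0
```

```bash
python3 - <<'E'
from h import *
delta(pw(185,0,45),toolR(PL[2],np.pi/4)); print(pw(185,0,45))
E
```

```text
t 11.58 pos [ 0.4409 -0.1059  0.2066] d [179.3 121.4 -43.9] w [-0.772  0.114 -0.204] F [ 0.2 -0.3 -0.5] wid 43.2
[0.62018951 0.01548866 0.16263456]
```

Call:
send_rows(rows=[[6,15,0,-0.097,0.014,-0.0255],[6,15,0,-0.097,0.014,-0.0255],[6,15,0,-0.097,0.014,-0.0255],[6,15,0,-0.097,0.014,-0.0255],[6,15,0,-0.097,0.014,-0.0255],[6,15,0,-0.097,0.014,-0.0255],[6,15,0,-0.097,0.014,-0.0255],[6,15,0,-0.097,0.014,-0.0255]])

```text
time: 12.25
tool_pos: [0.4865, 0.0161, 0.2007]
ee_rot: [-3.136, 0.791, 1.333]
wrist_force: [-0.2, -0.5, -0.7]
width: 0.0435
finger_force: 30.0
```

Call:
send_rows(rows=[[16,0,0,0,0,0],[20,0,0,0,0,0],[20,0,0,0,0,0],[20,0,0,0,0,0],[20,0,0,0,0,0],[20,0,0,0,0,0],[14,0,0,0,0,0],[0,0,0,0,0,0]])

```text
time: 12.92
tool_pos: [0.618, 0.0144, 0.1987]
ee_rot: [-3.132, 0.787, 1.335]
wrist_force: [-1.2, 0.0, 0.3]
width: 0.0437
finger_force: 30.0
```

```bash
python3 - <<'E'
from h import *
bed();delta(pw(185,0,45),toolR(PL[2],np.pi/4))
E
```

```text
t 12.92 s,l,n [211.6  -1.8  69.4] F [ 0.4 -1.2  0. ] wid 43.7
t 12.92 pos [0.618  0.0144 0.1987] d [  2.2   1.1 -36. ] w [ 0.    -0.007  0.004] F [-1.2  0.   0.3] wid 43.7
```

Call:
send_rows(rows=[[1.5,1,-18,0,0,0],[0,0,-18,0,0,0],[1.3,5.5,-5.7,0,0,0],[1.3,5.5,-5.7,0,0,0],[1.3,5.5,-5.7,0,0,0],[1.3,5.5,-5.7,0,0,0],[0,0,0,0,0,0],[0,0,0,0,0,0]])

```text
time: 13.58
tool_pos: [0.6236, 0.0385, 0.1432]
ee_rot: [-3.137, 0.786, 1.333]
wrist_force: [-0.1, -0.3, -0.5]
width: 0.0438
finger_force: 30.0
```

```bash
python3 - <<'E'
from h import *
bed();delta(pw(150,0,40),toolR(PL[2],np.pi/4))
E
```

```text
t 13.58 s,l,n [154.9  -2.1  47.6] F [-0.2 -0.1 -0.6] wid 43.8
t 13.58 pos [0.6236 0.0385 0.1432] d [ 1.6 -2.4 -8.8] w [ 0.    -0.004  0.004] F [-0.1 -0.3 -0.5] wid 43.8
```

Call:
send_rows(rows=[[1.2,-1.5,-5,0,0,0],[0,-1.5,-4.5,0,0,0],[0,0,0,0,0,0],[0,0,0,0,0,0],[0,0,0,0,0,0]])

```text
time: 14.0
tool_pos: [0.6247, 0.0345, 0.1338]
ee_rot: [-3.137, 0.786, 1.332]
wrist_force: [1.1, 0.5, -0.7]
width: 0.0434
finger_force: 30.0
```

```bash
python3 - <<'E'
from h import *
bed();delta(pw(150,0,38.5),toolR(PL[2],np.pi/4))
E
```

```text
t 14.0 s,l,n [ 1.508e+02 -1.000e-01  3.850e+01] F [-1.1  0.9  0. ] wid 43.4
t 14.0 pos [0.6247 0.0345 0.1338] d [ 0.3  0.5 -0.5] w [ 0.    -0.004  0.005] F [ 1.1  0.5 -0.7] wid 43.4
```

Call:
send_rows(rows=[[-0.2,-0.7,-0.7,0,0,0],[1.3,5.5,-5.7,0,0,0],[1.3,5.5,-5.7,0,0,0],[0.7,2.8,-2.8,0,0,0],[0,0,0,0,0,0],[0,0,0,0,0,0]])

```text
time: 14.5
tool_pos: [0.628, 0.0491, 0.1182]
ee_rot: [-3.136, 0.785, 1.334]
wrist_force: [0.5, 1.9, -0.2]
width: 0.0438
finger_force: 30.0
```

```bash
python3 -c "
from h import *
bed()"
```

```text
t 14.5 s,l,n [129.2  -0.3  38. ] F [-1.5  0.1  1.3] wid 43.8
```

Call:
send_rows(rows=[[1.2,4.8,-5,0,0,0],[1.2,4.8,-5,0,0,0],[0,0,0,0,0,0],[0,0,0,0,0,0]])

```text
time: 14.83
tool_pos: [0.6305, 0.0585, 0.1081]
ee_rot: [-3.136, 0.785, 1.334]
wrist_force: [1.1, 4.1, 0.0]
width: 0.0437
finger_force: 30.0
```

```bash
python3 -c "
from h import *
bed()"
```

```text
t 14.83 s,l,n [ 1.152e+02 -1.000e-01  3.770e+01] F [-3.   0.1  3.1] wid 43.7
```

Call:
send_rows(rows=[[0.7,2.4,-3.2,0,0,0],[0.7,2.4,-3.2,0,0,0],[0,0,0,0,0,0],[0,0,0,0,0,0]])

```text
time: 15.17
tool_pos: [0.6317, 0.0625, 0.1022]
ee_rot: [-3.137, 0.786, 1.332]
wrist_force: [-0.0, 2.3, 3.1]
width: 0.0436
finger_force: 30.0
```

```bash
python3 -c "
from h import *
bed()"
```

```text
t 15.17 s,l,n [108.    0.2  36.5] F [ 0.6 -0.5  3.8] wid 43.6
```

Call:
send_rows(rows=[[0.7,2.9,-2.8,0,0,0],[0.7,2.9,-2.8,0,0,0],[0,0,0,0,0,0],[0,0,0,0,0,0]])

```text
time: 15.5
tool_pos: [0.6327, 0.066, 0.0986]
ee_rot: [-3.138, 0.792, 1.328]
wrist_force: [-1.4, -3.7, 6.6]
width: 0.0437
finger_force: 30.0
```

```bash
python3 -c "
from h import *
bed()"
```

```text
t 15.5 s,l,n [102.9   0.2  36.5] F [ 7.4 -0.4  1.9] wid 43.7
```

Call:
send_rows(rows=[[0.4,1.4,-1.4,0,0,0],[0.4,1.4,-1.4,0,0,0],[0,0,0,0,0,0],[0,0,0,0,0,0]])

```text
time: 15.83
tool_pos: [0.633, 0.0667, 0.0979]
ee_rot: [-3.14, 0.797, 1.324]
wrist_force: [-3.8, -9.3, 11.6]
width: 0.0436
finger_force: 30.0
```

```bash
python3 -c "
from h import *
bed()"
```

```text
t 15.83 s,l,n [101.9   0.4  36.5] F [15.2 -1.5  1.2] wid 43.6
```

Call:
send_rows(rows=[[0,0,0,0,0,0],[0,0,0,0,0,0],[0,0,0,0,0,0],[0,0,0,0,0,0]], grip=60)

```text
time: 16.17
tool_pos: [0.6334, 0.0712, 0.0927]
ee_rot: [-3.134, 0.786, 1.334]
wrist_force: [0.0, 0.2, 0.3]
width: 0.0596
finger_force: 0.0
```

Call:
send_rows(rows=[[1.2,5,5,0,0,0],[2,8,8,0,0,0],[2.5,9,9,0,0,0],[0,0,0,0,0,0]])

```text
time: 16.5
tool_pos: [0.641, 0.0954, 0.1186]
ee_rot: [3.141, 0.783, 1.33]
wrist_force: [-0.7, 0.1, -0.2]
width: 0.0598
finger_force: 0.0
```

```bash
python3 - <<'E'
from h import *
bed();delta(pw(140,0,70),toolR(PL[2],np.pi/4))
t=snap('top','t6.png');im=snap('side','s6.png')
# wedge rear top edge prediction, crop coords
for ds in(0,4,8):
  print(ds,[((proj('side',pw(114+ds,l,n))-[310,170]+.5)*3.64).round().tolist() for l,n in((-22,9),(22,9),(-22,26),(22,26))])
a=cv2.resize(t[170:250,215:335],None,fx=3.5,fy=5,interpolation=cv2.INTER_CUBIC)
b=cv2.resize(im[170:280,310:375],None,fx=3.64,fy=3.64,interpolation=cv2.INTER_CUBIC)
cv2.imwrite('pics/m6.png',np.hstack([a[:400],b[:400]]))
E
```

```text
t 16.5 s,l,n [95.4  1.4 72.2] F [-0.1 -0.7 -0.2] wid 59.8
t 16.5 pos [0.641  0.0954 0.1186] d [ -9.1 -31.8  29.9] w [-0.002  0.001  0.003] F [-0.7  0.1 -0.2] wid 59.8
0 [[97.0, 182.0], [169.0, 187.0], [99.0, 157.0], [171.0, 162.0]]
4 [[97.0, 179.0], [169.0, 184.0], [99.0, 154.0], [171.0, 159.0]]
8 [[96.0, 176.0], [169.0, 181.0], [99.0, 151.0], [171.0, 156.0]]
```

View pics/m6.png

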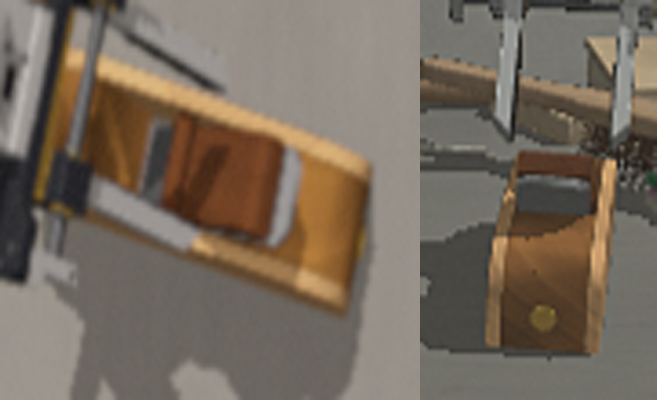

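The wedge sits under the pin, flat-looking, but its thick end (top crop x≈278) nearly touches the iron's bright end strip, so it's still about 7 mm out. I'll push on its thick end with the closed fingertips.

Call:
send_rows(rows=[[0,2,20,0,0,0],[-4,-14,10,0,0,0],[-4,-16,5,0,0,0],[-2,-10,0,0,0,0],[0,0,0,0,0,0]], grip=0)

```text
time: 17.02
tool_pos: [0.629, 0.053, 0.1512]
ee_rot: [-3.137, 0.787, 1.33]
wrist_force: [-0.2, 0.5, 0.3]
width: 0.0302
finger_force: 0.0
```

```bash
python3 - <<'E'
from h import *
bed();delta(pw(142,0,41),toolR(PL[2],np.pi/4))
E
```

```text
t 17.02 s,l,n [149.7  -0.3  64.1] F [-0.1 -0.3  0.5] wid 30.2
t 17.02 pos [0.629  0.053  0.1512] d [ -2.3 -10.7 -21.8] w [ 0.    -0.004  0.007] F [-0.2  0.5  0.3] wid 30.2
```

Call:
send_rows(rows=[[0,0,0,0,0,0],[0,0,0,0,0,0],[-1,-5,-8,0,0,0.004],[-1,-5,-6,0,0,0],[0,-2,-5,0,0,0],[0,0,0,0,0,0],[0,0,0,0,0,0]])

```text
time: 17.6
tool_pos: [0.6271, 0.0427, 0.1309]
ee_rot: [-3.134, 0.787, 1.338]
wrist_force: [0.3, 0.4, 0.2]
width: 0.0007
finger_force: 0.0
```

```bash
python3 - <<'E'
from h import *
bed();delta(pw(135,0,41),toolR(PL[2],np.pi/4))
E
```

```text
t 17.6 s,l,n [142.7   0.3  42.4] F [-0.1  0.2  0.5] wid 0.7
t 17.6 pos [0.6271 0.0427 0.1309] d [ 0.8  4.4 -6.5] w [ 0.    -0.006  0.001] F [0.3 0.4 0.2] wid 0.7
```

Lower slightly and slide down until contact.

Call:
send_rows(rows=[[0,0.5,-3.5,0,0,0],[0.7,2.8,-2.8,0,0,0],[0.7,2.8,-2.8,0,0,0],[0,0,0,0,0,0],[0,0,0,0,0,0]])

```text
time: 18.02
tool_pos: [0.6289, 0.0486, 0.1237]
ee_rot: [-3.138, 0.788, 1.335]
wrist_force: [-0.4, -3.0, 3.6]
width: 0.0007
finger_force: 2.1
```

```bash
python3 -c "
from h import *
bed()"
```

```text
t 18.02 s,l,n [133.2   0.7  41.7] F [4.7 0.3 0.4] wid 0.7
```

Call:
send_rows(rows=[[0.4,1.4,-1.4,0,0,0],[0.3,1.4,-1.4,0,0,0],[0,0,0,0,0,0],[0,0,0,0,0,0]])

```text
time: 18.35
tool_pos: [0.6293, 0.0491, 0.1232]
ee_rot: [-3.14, 0.793, 1.329]
wrist_force: [-3.5, -7.4, 8.0]
width: 0.0001
finger_force: 5.8
```

```bash
python3 -c "
from h import *
bed()"
```

```text
t 18.35 s,l,n [132.5   0.9  41.7] F [11.4 -1.7 -0. ] wid 0.1
```

Call:
send_rows(rows=[[0.3,1.4,-1.4,0,0,0],[0.3,1.4,-1.4,0,0,0],[0,0,0,0,0,0],[0,0,0,0,0,0]])

```text
time: 18.68
tool_pos: [0.6298, 0.0499, 0.1227]
ee_rot: [3.14, 0.797, 1.325]
wrist_force: [-4.0, -14.0, 12.1]
width: 0.0003
finger_force: 8.9
```

```bash
python3 - <<'E'
from h import *
bed()
a=cv2.imread('pics/s6.png');b=snap('side','s7.png')
# plane shift: brass knob/heel patch tracking
import cv2
tpl=a[246:272,326:362]
r=cv2.matchTemplate(b[230:290,310:380],tpl,cv2.TM_CCOEFF_NORMED);_,v,_,p=cv2.minMaxLoc(r);print('vs s6',v,p[0]+310-326,p[1]+230-246)
a0=cv2.imread('pics/side0.png');r=cv2.matchTemplate(b[230:290,310:380],a0[246:272,326:362],cv2.TM_CCOEFF_NORMED);_,v,_,p=cv2.minMaxLoc(r);print('vs 0',v,p[0]+310-326,p[1]+230-246)
E
```

```text
t 18.68 s,l,n [131.5   1.2  42. ] F [18.8 -0.6 -1.7] wid 0.3
vs s6 0.9981614947319031 0 0
vs 0 0.9979516863822937 0 0
```

Call:
send_rows(rows=[[-1,-4,4,0,0,0],[-2,-8,8,0,0,0],[0,0,20,0,0,0],[0,0,35,0,0,0],[-15,-20,30,0,0,0],[-30,-25,10,0,0,0],[-30,-25,0,0,0,0],[-30,-20,0,0,0,0]])

```text
time: 19.4
tool_pos: [0.5216, -0.0478, 0.2251]
ee_rot: [-3.14, 0.783, 1.334]
wrist_force: [0.8, 1.1, 0.1]
width: 0.0003
finger_force: 0.0
```

```bash
python3 - <<'E'
from h import *
bed()
t=snap('top','t8.png');b=snap('side','s8.png')
hsv=lambda p:p
def prof(l,n,S,im,cam):
    out=[]
    for s in S:
        p=proj(cam,pw(s,l,n)); c=cv2.getRectSubPix(im,(1,1),(float(p[0]),float(p[1])))[0,0]; out.append((s,*[int(x) for x in c]))
    return out
for l in(-10,0,10):
    print(l,[(s,r,b_) for s,b_,g,r in prof(l,9,range(96,146,2),t,'top')])
E
```

```text
t 19.4 s,l,n [289.1 -80.9  29.3] F [-0.8  0.5  1. ] wid 0.3
-10 [(96, 119, 39), (98, 123, 41), (100, 124, 41), (102, 123, 39), (104, 120, 37), (106, 112, 37), (108, 102, 38), (110, 89, 41), (112, 72, 45), (114, 55, 49), (116, 48, 48), (118, 43, 46), (120, 39, 43), (122, 37, 40), (124, 37, 40), (126, 42, 44), (128, 61, 62), (130, 87, 86), (132, 113, 109), (134, 127, 122), (136, 130, 125), (138, 108, 104), (140, 88, 85), (142, 74, 72), (144, 74, 72)]
0 [(96, 116, 38), (98, 119, 39), (100, 120, 39), (102, 120, 39), (104, 117, 38), (106, 110, 37), (108, 99, 38), (110, 85, 41), (112, 68, 46), (114, 54, 48), (116, 45, 47), (118, 41, 45), (120, 38, 42), (122, 35, 39), (124, 36, 38), (126, 39, 40), (128, 58, 57), (130, 82, 80), (132, 112, 108), (134, 126, 122), (136, 130, 126), (138, 115, 111), (140, 98, 95), (142, 81, 80), (144, 76, 75)]
10 [(96, 117, 37), (98, 119, 39), (100, 117, 41), (102, 108, 40), (104, 94, 42), (106, 78, 44), (108, 64, 46), (110, 54, 48), (112, 49, 50), (114, 47, 50), (116, 46, 50), (118, 45, 49), (120, 45, 48), (122, 46, 48), (124, 45, 48), (126, 45, 48), (128, 45, 48), (130, 45, 48), (132, 44, 47), (134, 45, 49), (136, 45, 50), (138, 45, 49), (140, 45, 48), (142, 44, 48), (144, 44, 48)]
```

```bash
python3 - <<'E'
from h import *
def prof(l,n,S,im,cam):
    return [(s,*[int(x) for x in cv2.getRectSubPix(im,(1,1),tuple(map(float,proj(cam,pw(s,l,n)))))[0,0][[2,0]]]) for s in S]
for f in('t6','t5'):
    im=cv2.imread(f'pics/{f}.png')
    for l in(-10,0): print(f,l,prof(l,9,range(94,146,3),im,'top'))
for f in('s6','s8'):
    im=cv2.imread(f'pics/{f}.png')
    p=[proj('side',pw(114,0,n)) for n in(9,26)];print(f,np.round(p,1).tolist())
    u=int(round(p[0][0]));print([(v,*im[v,u][[2,0]].tolist()) for v in range(206,238)])
E
```

```text
t6 -10 [(94, 118, 38), (97, 121, 40), (100, 124, 40), (103, 123, 40), (106, 116, 37), (109, 107, 33), (112, 99, 30), (115, 94, 29), (118, 93, 36), (121, 102, 68), (124, 124, 111), (127, 147, 141), (130, 156, 150), (133, 154, 148), (136, 136, 130), (139, 114, 92), (142, 117, 57), (145, 134, 45)]
t6 0 [(94, 114, 38), (97, 118, 39), (100, 120, 40), (103, 120, 37), (106, 113, 36), (109, 105, 33), (112, 99, 33), (115, 95, 32), (118, 94, 40), (121, 102, 68), (124, 123, 110), (127, 146, 140), (130, 156, 150), (133, 153, 148), (136, 144, 133), (139, 143, 105), (142, 161, 77), (145, 171, 60)]
t5 -10 [(94, 84, 82), (97, 82, 81), (100, 82, 82), (103, 84, 82), (106, 82, 81), (109, 83, 83), (112, 82, 83), (115, 84, 83), (118, 97, 95), (121, 123, 119), (124, 143, 137), (127, 146, 140), (130, 146, 141), (133, 144, 139), (136, 128, 123), (139, 107, 86), (142, 110, 53), (145, 124, 39)]
t5 0 [(94, 83, 82), (97, 82, 81), (100, 82, 81), (103, 81, 81), (106, 82, 81), (109, 82, 80), (112, 81, 80), (115, 84, 83), (118, 97, 95), (121, 122, 117), (124, 142, 136), (127, 148, 141), (130, 147, 142), (133, 143, 
[... 420 characters left out ...]
, 62), (227, 66, 65), (228, 67, 49), (229, 69, 37), (230, 72, 37), (231, 73, 36), (232, 79, 40), (233, 77, 38), (234, 130, 54), (235, 141, 60), (236, 137, 57), (237, 138, 59)]
s8 [[346.0, 220.1], [346.6, 213.2]]
[(206, 85, 63), (207, 90, 67), (208, 68, 55), (209, 63, 58), (210, 108, 102), (211, 115, 100), (212, 90, 56), (213, 82, 37), (214, 82, 37), (215, 84, 43), (216, 83, 40), (217, 79, 32), (218, 94, 84), (219, 93, 93), (220, 94, 92), (221, 74, 71), (222, 61, 59), (223, 65, 62), (224, 66, 63), (225, 65, 61), (226, 63, 61), (227, 65, 64), (228, 66, 49), (229, 70, 37), (230, 71, 36), (231, 75, 39), (232, 78, 39), (233, 77, 38), (234, 127, 55), (235, 138, 59), (236, 135, 58), (237, 135, 58)]
```

```bash
python3 - <<'E'
from h import *
def prof(l,n,S,im):
    return [(s,*[int(x) for x in cv2.getRectSubPix(im,(1,1),tuple(map(float,proj('top',pw(s,l,n)))))[0,0][[2,0]]]) for s in S]
im=cv2.imread('pics/t5.png')
for l in(-12,0,12): print('edge n=5',l,prof(l,5,range(-24,24,2),im))
im6=cv2.imread('pics/t6.png')
# lateral profile across wedge top at s=80..110, n=wedge top ~ and iron in t5
def lat(im,s,n): return [(l,*[int(x) for x in cv2.getRectSubPix(im,(1,1),tuple(map(float,proj('top',pw(s,l,n)))))[0,0][[2,0]]]) for l in range(-36,37,2)]
print('iron lat s=110',lat(im,110,9)); print('iron lat s=75',lat(im,75,9))
print('wedge lat s=105',lat(im6,105,25)); print('wedge s=70',lat(im6,75,19))
E
```

```text
edge n=5 -12 [(-24, 132, 47), (-22, 127, 58), (-20, 121, 69), (-18, 117, 81), (-16, 111, 89), (-14, 97, 83), (-12, 86, 78), (-10, 80, 77), (-8, 77, 77), (-6, 78, 78), (-4, 78, 78), (-2, 78, 78), (0, 79, 79), (2, 80, 80), (4, 83, 76), (6, 85, 70), (8, 92, 57), (10, 99, 45), (12, 106, 40), (14, 110, 36), (16, 111, 35), (18, 109, 34), (20, 104, 32), (22, 95, 30)]
edge n=5 0 [(-24, 100, 35), (-22, 101, 42), (-20, 102, 54), (-18, 102, 67), (-16, 95, 72), (-14, 86, 76), (-12, 72, 67), (-10, 59, 59), (-8, 53, 53), (-6, 50, 50), (-4, 51, 51), (-2, 53, 53), (0, 57, 56), (2, 61, 57), (4, 65, 58), (6, 74, 56), (8, 86, 52), (10, 97, 45), (12, 107, 38), (14, 110, 35), (16, 112, 34), (18, 109, 34), (20, 104, 33), (22, 95, 29)]
edge n=5 12 [(-24, 106, 36), (-22, 107, 45), (-20, 109, 60), (-18, 108, 73), (-16, 104, 84), (-14, 91, 79), (-12, 73, 67), (-10, 62, 59), (-8, 53, 53), (-6, 52, 53), (-4, 53, 53), (-2, 53, 52), (0, 53, 52), (2, 55, 51), (4, 60, 51), (6, 73, 49), (8, 86, 44), (10, 99, 37), (12, 107, 34), (14, 112, 33), (16, 111, 33), (18, 109, 32), (20, 103, 31), (22, 96, 30)]
iron lat s=110 
[... 1572 characters left out ...]
46), (22, 158, 74), (24, 196, 102), (26, 211, 115), (28, 206, 119), (30, 177, 119), (32, 154, 131), (34, 150, 136), (36, 151, 137)]
wedge s=70 [(-36, 96, 48), (-34, 137, 68), (-32, 186, 99), (-30, 193, 104), (-28, 168, 86), (-26, 136, 71), (-24, 101, 60), (-22, 73, 38), (-20, 88, 30), (-18, 101, 32), (-16, 105, 33), (-14, 110, 36), (-12, 113, 37), (-10, 113, 34), (-8, 110, 35), (-6, 106, 35), (-4, 105, 35), (-2, 99, 33), (0, 94, 31), (2, 88, 28), (4, 82, 27), (6, 76, 27), (8, 73, 24), (10, 72, 23), (12, 73, 25), (14, 82, 27), (16, 99, 30), (18, 108, 35), (20, 106, 35), (22, 102, 37), (24, 115, 49), (26, 163, 82), (28, 202, 110), (30, 212, 117), (32, 209, 118), (34, 184, 122), (36, 159, 129)]
```

```bash
python3 - <<'E'
from h import *
def pl(x,y,z):
    c,s=np.cos(PL[2]),np.sin(PL[2]);return [PL[0]+(c*x-s*y)/1e3,PL[1]+(s*x+c*y)/1e3,z/1e3]
for f in('top0','t5','t6'):
    im=cv2.imread(f'pics/{f}.png')
    for y in(-12,-6,0,6,12):
        print(f,y,[(x,*[int(q) for q in cv2.getRectSubPix(im,(1,1),tuple(map(float,proj('top',pl(x,y,0)))))[0,0][[2,0]]]) for x in range(-30,22,2)])
print('pin in z=0 map:'); 
o=proj('top',pl(15.2,0,49.9));print(o, [proj('top',pl(x,0,0)).round(1).tolist() for x in(-10,0,10)])
E
```

```text
top0 -12 [(-30, 122, 38), (-28, 125, 39), (-26, 126, 38), (-24, 126, 37), (-22, 127, 37), (-20, 124, 38), (-18, 116, 39), (-16, 105, 46), (-14, 99, 66), (-12, 96, 81), (-10, 96, 84), (-8, 95, 85), (-6, 95, 85), (-4, 95, 80), (-2, 98, 67), (0, 100, 42), (2, 104, 34), (4, 107, 33), (6, 108, 35), (8, 103, 33), (10, 93, 29), (12, 87, 26), (14, 97, 28), (16, 98, 28), (18, 99, 28), (20, 105, 31)]
top0 -6 [(-30, 123, 37), (-28, 129, 39), (-26, 130, 39), (-24, 124, 36), (-22, 111, 31), (-20, 98, 28), (-18, 96, 35), (-16, 98, 49), (-14, 99, 69), (-12, 97, 81), (-10, 97, 85), (-8, 97, 85), (-6, 96, 84), (-4, 96, 79), (-2, 95, 62), (0, 96, 44), (2, 100, 33), (4, 106, 32), (6, 108, 33), (8, 103, 32), (10, 92, 29), (12, 86, 26), (14, 92, 29), (16, 102, 32), (18, 106, 32), (20, 109, 34)]
top0 0 [(-30, 122, 38), (-28, 121, 37), (-26, 111, 32), (-24, 100, 28), (-22, 96, 29), (-20, 97, 29), (-18, 97, 33), (-16, 96, 47), (-14, 97, 67), (-12, 97, 82), (-10, 96, 87), (-8, 96, 88), (-6, 96, 86), (-4, 95, 78), (-2, 92, 61), (0, 92, 42), (2, 97, 31), (4, 106, 32), (6, 109, 33), (8, 103, 31), (10, 92, 29), 
[... 4128 characters left out ...]
 63), (-8, 59, 58), (-6, 58, 56), (-4, 59, 56), (-2, 67, 55), (0, 85, 50), (2, 105, 42), (4, 117, 40), (6, 120, 41), (8, 114, 38), (10, 100, 32), (12, 85, 27), (14, 88, 27), (16, 97, 32), (18, 92, 30), (20, 82, 26)]
t6 12 [(-30, 98, 29), (-28, 100, 31), (-26, 103, 31), (-24, 106, 34), (-22, 109, 35), (-20, 112, 37), (-18, 115, 45), (-16, 119, 70), (-14, 116, 90), (-12, 88, 77), (-10, 65, 62), (-8, 56, 56), (-6, 56, 56), (-4, 55, 54), (-2, 62, 54), (0, 81, 47), (2, 103, 40), (4, 118, 39), (6, 120, 38), (8, 115, 35), (10, 102, 31), (12, 91, 28), (14, 93, 31), (16, 102, 33), (18, 105, 33), (20, 97, 33)]
pin in z=0 map:
[266.05074898 203.68084214] [[257.2, 204.4], [261.3, 205.5], [265.5, 206.5]]
```

```bash
python3 - <<'E'
from h import *
delta(pw(132,0,75),toolR(PL[2],np.pi/4))
E
```

```text
t 19.5 pos [ 0.517  -0.049   0.2229] d [117.  121.5 -76.5] w [-0.001 -0.009  0.003] F [-0.4 -0.1 -0.4] wid 0.6
```

Call:
send_rows(rows=[[20,20,0,0,0,0],[20,20,0,0,0,0],[20,20,0,0,0,0],[20,20,0,0,0,0],[20,20,-10,0,0,0],[17,20,-20,0,-0.006,0],[0,0,-20,0,0,0],[0,0,0,0,0,0]], grip=62)

```text
time: 20.17
tool_pos: [0.639, 0.0747, 0.1675]
ee_rot: [-3.132, 0.786, 1.342]
wrist_force: [-0.3, -1.1, -0.3]
width: 0.051
finger_force: 0.0
```

```bash
python3 - <<'E'
from h import *
bed();delta(pw(132,0,45),toolR(PL[2],np.pi/4))
E
```

```text
t 20.17 s,l,n [144.6   4.3  92.3] F [ 0.6 -0.  -1. ] wid 51.0
t 20.17 pos [0.639  0.0747 0.1675] d [ -9.9 -22.8 -42.3] w [-0.    -0.007 -0.003] F [-0.3 -1.1 -0.3] wid 51.0
```

Call:
send_rows(rows=[[-3,-8,-14,0,0,0],[-3,-8,-14,0,0,0],[-3,-7,-14,0,-0.005,0],[0,0,0,0,0,0],[0,0,0,0,0,0]])

```text
time: 20.58
tool_pos: [0.63, 0.0494, 0.1326]
ee_rot: [3.133, 0.784, 1.326]
wrist_force: [-0.1, -0.2, 0.6]
width: 0.0619
finger_force: 0.0
```

```bash
python3 - <<'E'
from h import *
bed();delta(pw(132,0,21.5),toolR(PL[2],np.pi/4))
E
```

```text
t 20.58 s,l,n [138.8   1.6  48.7] F [ 0.6 -0.1  0.3] wid 61.9
t 20.58 pos [0.63   0.0494 0.1326] d [ -4.9 -13.6 -24.1] w [-0.     0.007  0.001] F [-0.1 -0.2  0.6] wid 61.9
```

Call:
send_rows(rows=[[-2,-5,-9,0,0.004,0],[-2,-5,-9,0,0,0],[-1,-3.5,-6,0,0,0],[0,0,0,0,0,0],[0,0,0,0,0,0]])

```text
time: 21.0
tool_pos: [0.6248, 0.0358, 0.1077]
ee_rot: [3.139, 0.785, 1.33]
wrist_force: [0.9, -0.4, -0.6]
width: 0.0621
finger_force: 0.0
```

```bash
python3 - <<'E'
from h import *
bed();delta(pw(132,0,21.5),toolR(PL[2],np.pi/4))
E
```

```text
t 21.0 s,l,n [131.4  -0.3  20.9] F [-0.2  1.  -0.6] wid 62.1
t 21.0 pos [0.6248 0.0358 0.1077] d [ 0.3 -0.   0.8] w [0.    0.002 0.001] F [ 0.9 -0.4 -0.6] wid 62.1
```

Call:
send_rows(rows=[[-0.2,-1,1,0,0,0],[0,0,0,0,0,0]])

```text
time: 21.17
tool_pos: [0.6254, 0.0352, 0.11]
ee_rot: [3.135, 0.784, 1.328]
wrist_force: [-0.2, -0.9, 0.1]
width: 0.0617
finger_force: 0.0
```

Call:
send_rows(rows=[[0,0,0,0,0,0],[0,0,0,0,0,0],[0,0,0,0,0,0],[0,0,0,0,0,0],[0,0,0,0,0,0]], grip=30)

```text
time: 21.58
tool_pos: [0.6252, 0.0352, 0.1094]
ee_rot: [3.136, 0.784, 1.329]
wrist_force: [0.4, -0.3, -0.5]
width: 0.0347
finger_force: 30.0
```

```bash
python3 -c "
from h import *
bed()"
```

```text
t 21.58 s,l,n [133.    0.2  21.7] F [-0.3  0.5 -0.5] wid 34.7
```

Call:
send_rows(rows=[[-0.4,-1.4,1.4,0,0,0],[-0.3,-1.4,1.4,0,0,0],[0,0,0,0,0,0],[0,0,0,0,0,0]])

```text
time: 21.92
tool_pos: [0.6244, 0.0337, 0.111]
ee_rot: [3.138, 0.781, 1.332]
wrist_force: [1.6, 4.1, -2.5]
width: 0.0338
finger_force: 30.0
```

```bash
python3 -c "
from h import *
bed()"
```

```text
t 21.92 s,l,n [135.3  -0.2  21.7] F [-4.9  0.5  1.3] wid 33.8
```

Call:
send_rows(rows=[[0,0,0,0,0,0],[0,0,0,0,0,0],[0,0,0,0,0,0],[0.7,2.9,-2.9,0,0,0],[0.7,2.9,-2.9,0,0,0],[0,0,0,0,0,0],[0,0,0,0,0,0]], grip=56)

```text
time: 22.5
tool_pos: [0.6255, 0.0382, 0.1059]
ee_rot: [3.138, 0.785, 1.33]
wrist_force: [-0.4, -0.3, 0.2]
width: 0.0563
finger_force: 0.0
```

```bash
python3 - <<'E'
from h import *
bed()
t=snap('top','t9.png')
def prof(l,n,S,im):
    return [(s,*[int(x) for x in cv2.getRectSubPix(im,(1,1),tuple(map(float,proj('top',pw(s,l,n)))))[0,0][[2,0]]]) for s in S]
for l in(-10,-4,4): print(l,prof(l,9,range(97,148,3),t))
E
```

```text
t 22.5 s,l,n [ 1.284e+02 -1.000e-01  2.140e+01] F [ 0.4 -0.3 -0.1] wid 56.3
-10 [(97, 95, 29), (100, 110, 37), (103, 111, 36), (106, 105, 33), (109, 99, 30), (112, 94, 29), (115, 88, 34), (118, 86, 53), (121, 100, 89), (124, 131, 127), (127, 152, 147), (130, 156, 150), (133, 153, 147), (136, 142, 137), (139, 121, 110), (142, 110, 69), (145, 118, 45)]
-4 [(97, 119, 38), (100, 120, 39), (103, 114, 38), (106, 105, 34), (109, 99, 30), (112, 94, 27), (115, 91, 34), (118, 90, 61), (121, 116, 108), (124, 146, 141), (127, 154, 149), (130, 155, 151), (133, 154, 148), (136, 144, 138), (139, 126, 111), (142, 117, 76), (145, 118, 48)]
4 [(97, 100, 33), (100, 109, 35), (103, 108, 34), (106, 102, 33), (109, 97, 33), (112, 92, 26), (115, 87, 30), (118, 79, 48), (121, 91, 82), (124, 123, 118), (127, 145, 141), (130, 154, 149), (133, 154, 150), (136, 148, 143), (139, 135, 124), (142, 127, 91), (145, 127, 59)]
```

Call:
send_rows(rows=[[0,0,0,0,0,0],[0,0,0,0,0,0],[0,0,0,0,0,0],[0,0,0,0,0,0],[0,0,0,0,0,0]], grip=25)

```text
time: 22.97
tool_pos: [0.6256, 0.038, 0.1065]
ee_rot: [3.137, 0.785, 1.329]
wrist_force: [-1.1, 0.1, 0.2]
width: 0.0353
finger_force: 33.0
```

Call:
send_rows(rows=[[-0.4,-1.4,1.4,0,0,0],[-0.4,-1.4,1.4,0,0,0],[0,0,0,0,0,0],[0,0,0,0,0,0]])

```text
time: 23.3
tool_pos: [0.6251, 0.0363, 0.1085]
ee_rot: [3.137, 0.782, 1.331]
wrist_force: [2.1, 5.0, -3.3]
width: 0.0353
finger_force: 30.0
```

```bash
cat >> h.py <<'E'
def topview(f):
    t=snap('top',f)
    for l in(-10,-4,4):
        S=np.arange(97,150,.5);b=np.array([cv2.getRectSubPix(t,(1,1),tuple(map(float,proj('top',pw(s,l,9)))))[0,0][0] for s in S]).astype(float)
        k=b.argmax(); up=S[:k][b[:k]<90]; dn=S[k:][b[k:]<100]
        print(l,'wedge end',up[-1] if len(up) else None,'iron end',dn[0] if len(dn) else None,'peak',b[k])
E
python3 -c "
from h import *
bed();topview('t10.png')"
```

```text
t 23.3 s,l,n [131.6  -0.2  21.8] F [-6.1  0.9  1.4] wid 35.3
-10 wedge end 122.0 iron end 142.5 peak 149.0
-4 wedge end 124.5 iron end 142.5 peak 147.0
4 wedge end 125.5 iron end 144.5 peak 136.0
```

```bash
python3 - <<'E'
import h
from h import *
for f in('t5','t6','t9','t10'):
    im=cv2.imread(f'pics/{f}.png'); h.snap=lambda n,g:im; print(f); h.topview('x')
for i in(35,): print([ (s,round(float(proj('top',pw(s,0,5))[0]),2)) for s in (135.6,140)])
# side: iron end-face rows and underside lower limit along its column
for f in('s6','s8'):
    pass
b=snap('side','s10.png')
u=346;print([(v,*b[v,u][[2,0]].tolist()) for v in range(204,236)])
E
```

```text
t5
-10 wedge end 117.0 iron end 138.0 peak 141.0
-4 wedge end 117.5 iron end 138.5 peak 142.0
4 wedge end 117.0 iron end 140.0 peak 142.0
t6
-10 wedge end 122.0 iron end 138.5 peak 150.0
-4 wedge end 122.0 iron end 139.0 peak 151.0
4 wedge end 122.0 iron end 141.0 peak 152.0
t9
-10 wedge end 121.0 iron end 140.0 peak 150.0
-4 wedge end 119.5 iron end 140.5 peak 151.0
4 wedge end 121.5 iron end 141.5 peak 150.0
t10
-10 wedge end 122.0 iron end 142.5 peak 149.0
-4 wedge end 124.5 iron end 142.5 peak 147.0
4 wedge end 125.5 iron end 144.5 peak 136.0
[(135.6, 299.36), (140, 300.76)]
[(204, 87, 66), (205, 87, 67), (206, 86, 65), (207, 91, 66), (208, 69, 58), (209, 63, 57), (210, 110, 102), (211, 125, 118), (212, 87, 73), (213, 64, 35), (214, 66, 34), (215, 66, 35), (216, 60, 28), (217, 96, 83), (218, 96, 94), (219, 86, 86), (220, 69, 67), (221, 65, 61), (222, 65, 63), (223, 67, 64), (224, 66, 64), (225, 66, 63), (226, 66, 64), (227, 66, 66), (228, 68, 51), (229, 68, 35), (230, 72, 38), (231, 75, 40), (232, 79, 39), (233, 82, 42), (234, 82, 40), (235, 130, 57)]
```

Call:
send_rows(rows=[[0,0,0,-0.02,0.005,0],[0,0,0,-0.015,0.004,0],[0,0,0,0,0,0]])

```text
time: 23.65
tool_pos: [0.6252, 0.036, 0.1092]
ee_rot: [3.137, 0.822, 1.33]
wrist_force: [0.8, 4.1, 0.1]
width: 0.0351
finger_force: 30.0
```

Call:
send_rows(rows=[[0,0,0,0,0,0],[0,0,0,0,0,0],[0,0,0,0,0,0]], grip=60)

```text
time: 23.9
tool_pos: [0.6247, 0.0344, 0.1096]
ee_rot: [3.137, 0.823, 1.328]
wrist_force: [-0.6, 0.4, -0.6]
width: 0.0515
finger_force: 0.0
```

Call:
send_rows(rows=[[1.2,5,5,0.02,-0.005,0],[2.5,10,10,0.015,-0.004,0],[2.5,10,10,0,0,0],[0,2,15,0,0,0],[0,0,0,0,0,0]])

```text
time: 24.32
tool_pos: [0.6328, 0.0634, 0.1543]
ee_rot: [3.127, 0.781, 1.322]
wrist_force: [0.2, 0.4, -0.1]
width: 0.0603
finger_force: 0.0
```

```bash
python3 - <<'E'
from h import *
bed();topview('t11.png')
b=snap('side','s11.png')
u=346;print([(v,*b[v,u][[2,0]].tolist()) for v in range(208,224)])
delta(pw(148,0,64),toolR(PL[2],np.pi/4))
E
```

```text
t 24.32 s,l,n [144.1   1.   74.1] F [-0.4  0.1  0.2] wid 60.3
-10 wedge end 123.0 iron end 141.0 peak 147.0
-4 wedge end 123.0 iron end 141.5 peak 146.0
4 wedge end 119.0 iron end 143.0 peak 151.0
[(208, 68, 57), (209, 62, 57), (210, 109, 101), (211, 120, 112), (212, 116, 100), (213, 75, 54), (214, 60, 28), (215, 64, 31), (216, 76, 45), (217, 97, 92), (218, 101, 102), (219, 74, 72), (220, 65, 61), (221, 67, 64), (222, 66, 64), (223, 66, 63)]
t 24.42 pos [0.6317 0.0626 0.1509] d [-2.2 -8.7 -1. ] w [-0.001  0.007  0.   ] F [-0.  -1.3  0.9] wid 60.2
```

Call:
send_rows(rows=[[-1,-4,3,0,0,0],[0,0,0,0,0,0],[0,0,0,0,0,0],[0,0,0,0,0,0],[0,0,0,0,0,0],[-1,-7,-7,0,0,0],[-1,-7,-7,0,0,0],[-2,-7,-8,0,0,0]], grip=0)

```text
time: 25.08
tool_pos: [0.626, 0.0366, 0.1292]
ee_rot: [3.137, 0.785, 1.329]
wrist_force: [-0.6, -0.5, 0.2]
width: 0.01
finger_force: 0.0
```

Call:
send_rows(rows=[[0,0,0,0,0,0],[0,0,0,0,0,0]])

```text
time: 25.25
tool_pos: [0.6253, 0.0364, 0.1288]
ee_rot: [3.141, 0.786, 1.331]
wrist_force: [1.6, 0.5, -0.1]
width: 0.0005
finger_force: 0.0
```

```bash
python3 - <<'E'
from h import *
bed();delta(pw(142,0,41.5),toolR(PL[2],np.pi/4))
E
```

```text
t 25.25 s,l,n [145.9   0.   36.3] F [-0.7  1.5  0.6] wid 0.5
t 25.25 pos [0.6253 0.0364 0.1288] d [1.5 6.2 0.9] w [0.001 0.001 0.002] F [ 1.6  0.5 -0.1] wid 0.5
```

Call:
send_rows(rows=[[0.6,2.6,2.6,0,0,0],[1.3,5.5,-5.5,0,0,0],[1,4,-4,0,0,0],[0,0,0,0,0,0],[0,0,0,0,0,0]])

```text
time: 25.67
tool_pos: [0.629, 0.0502, 0.1226]
ee_rot: [3.138, 0.785, 1.331]
wrist_force: [-0.2, 0.0, 0.0]
width: 0.0003
finger_force: 0.0
```

```bash
python3 -c "
from h import *
bed()"
```

```text
t 25.67 s,l,n [131.4   0.4  42. ] F [ 0.  -0.2 -0. ] wid 0.3
```

Call:
send_rows(rows=[[0.3,1.4,-1.4,0,0,0],[0.3,1.4,-1.4,0,0,0],[0,0,0,0,0,0],[0,0,0,0,0,0]])

```text
time: 26.0
tool_pos: [0.6296, 0.0523, 0.1203]
ee_rot: [3.137, 0.785, 1.329]
wrist_force: [-1.1, -0.6, -0.6]
width: 0.0004
finger_force: 0.0
```

```bash
python3 -c "
from h import *
bed()"
```

```text
t 26.0 s,l,n [128.2   0.5  41.9] F [ 0.1 -0.9 -1. ] wid 0.4
```

Call:
send_rows(rows=[[0.3,1.4,-1.4,0,0,0],[0.3,1.4,-1.4,0,0,0],[0,0,0,0,0,0],[0,0,0,0,0,0]])

```text
time: 26.33
tool_pos: [0.6301, 0.0551, 0.1174]
ee_rot: [3.137, 0.785, 1.33]
wrist_force: [-0.1, -1.0, -0.2]
width: 0.0004
finger_force: 0.0
```

```bash
python3 -c "
from h import *
bed()"
```

```text
t 26.33 s,l,n [124.1   0.3  41.9] F [ 0.6  0.1 -0.9] wid 0.4
```

Call:
send_rows(rows=[[0.3,1.4,-1.4,0,0,0],[0.3,1.4,-1.4,0,0,0],[0,0,0,0,0,0],[0,0,0,0,0,0]])

```text
time: 26.67
tool_pos: [0.6305, 0.0564, 0.1165]
ee_rot: [3.135, 0.788, 1.326]
wrist_force: [-1.9, -4.3, 4.9]
width: 0.0007
finger_force: 3.5
```

```bash
python3 -c "
from h import *
bed()"
```

```text
t 26.67 s,l,n [122.5   0.4  42.2] F [ 6.7 -0.9  0.2] wid 0.7
```

Call:
send_rows(rows=[[0.3,1,-1,0,0,0],[0.3,1,-1,0,0,0],[0,0,0,0,0,0],[0,0,0,0,0,0]])

```text
time: 27.0
tool_pos: [0.6308, 0.0567, 0.1161]
ee_rot: [3.134, 0.792, 1.322]
wrist_force: [-3.9, -8.1, 8.8]
width: 0.0002
finger_force: 6.0
```

```bash
python3 -c "
from h import *
bed()"
```

```text
t 27.0 s,l,n [122.    0.6  42.2] F [12.4 -1.9 -0.1] wid 0.2
```

Call:
send_rows(rows=[[0.3,1.2,-1.2,0,0,0],[0,0,0,0,0,0],[0,0,0,0,0,0]])

```text
time: 27.25
tool_pos: [0.6309, 0.0569, 0.116]
ee_rot: [3.133, 0.795, 1.32]
wrist_force: [-4.1, -10.3, 9.6]
width: 0.0002
finger_force: 7.5
```

```bash
python3 -c "
from h import *
bed()"
```

```text
t 27.25 s,l,n [121.7   0.7  42.3] F [14.6 -1.6 -1. ] wid 0.2
```

Call:
send_rows(rows=[[-1,-4,4,0,0,0],[-2,-9,9,0,0,0],[0,0,20,0,0,0],[0,0,35,0,0,0],[-15,-10,30,0,0,0],[-30,-10,10,0,0,0],[-35,-10,0,0,0,0],[-35,-10,0,0,0,0]])

```text
time: 27.92
tool_pos: [0.5132, 0.008, 0.2206]
ee_rot: [3.133, 0.781, 1.327]
wrist_force: [0.2, 0.4, -0.2]
width: 0.0003
finger_force: 0.0
```

Call:
send_rows(rows=[[-35,-10,0,0,0,0],[-35,-10,0,0,0,0],[-35,-10,0,0,0,0],[0,0,0,0,0,0],[0,0,0,0,0,0]])

```text
time: 28.33
tool_pos: [0.4073, -0.0221, 0.2195]
ee_rot: [3.137, 0.783, 1.33]
wrist_force: [0.3, 0.2, 0.7]
width: 0.0004
finger_force: 0.0
```

```bash
python3 - <<'E'
import h
from h import *
bed();topview('t12.png')
t=cv2.imread('pics/t12.png')
def pl(x,y,z):
    c,s=np.cos(PL[2]),np.sin(PL[2]);return [PL[0]+(c*x-s*y)/1e3,PL[1]+(s*x+c*y)/1e3,z/1e3]
for y in(-12,0,12): print('mouth',y,[(x,*[int(q) for q in cv2.getRectSubPix(t,(1,1),tuple(map(float,proj('top',pl(x,y,0)))))[0,0][[2,0]]]) for x in range(-22,4,2)])
b=snap('side','s12.png')
u=346;print([(v,*b[v,u][[2,0]].tolist()) for v in range(208,236)])
for ref,crop,win,im in(('side0',(246,272,326,362),(230,290,310,380),b),('top0',(205,232,228,250),(195,242,218,260),t)):
    a=cv2.imread(f'pics/{ref}.png')[crop[0]:crop[1],crop[2]:crop[3]]
    _,v,_,p=cv2.minMaxLoc(cv2.matchTemplate(im[win[0]:win[1],win[2]:win[3]],a,cv2.TM_CCOEFF_NORMED));print(ref,round(v,3),p[0]+win[2]-crop[2],p[1]+win[0]-crop[0])
E
```

```text
t 28.33 s,l,n [ 286.5 -198.1   23.9] F [0.3 0.3 0.7] wid 0.4
-10 wedge end 118.5 iron end 141.0 peak 146.0
-4 wedge end 119.0 iron end 141.5 peak 146.0
4 wedge end 119.0 iron end 142.5 peak 147.0
mouth -12 [(-22, 137, 42), (-20, 133, 40), (-18, 123, 41), (-16, 113, 51), (-14, 108, 72), (-12, 105, 90), (-10, 107, 100), (-8, 105, 101), (-6, 97, 86), (-4, 93, 62), (-2, 97, 39), (0, 100, 33), (2, 104, 32)]
mouth 0 [(-22, 105, 34), (-20, 105, 32), (-18, 105, 36), (-16, 104, 51), (-14, 106, 75), (-12, 108, 94), (-10, 109, 101), (-8, 103, 98), (-6, 87, 71), (-4, 91, 47), (-2, 102, 36), (0, 108, 35), (2, 111, 37)]
mouth 12 [(-22, 107, 33), (-20, 109, 34), (-18, 111, 38), (-16, 110, 52), (-14, 107, 74), (-12, 107, 90), (-10, 108, 99), (-8, 102, 96), (-6, 84, 76), (-4, 67, 44), (-2, 69, 28), (0, 79, 26), (2, 97, 33)]
[(208, 66, 53), (209, 61, 56), (210, 106, 98), (211, 118, 110), (212, 112, 100), (213, 99, 58), (214, 88, 40), (215, 86, 37), (216, 92, 50), (217, 97, 90), (218, 98, 98), (219, 75, 73), (220, 63, 60), (221, 64, 62), (222, 66, 63), (223, 66, 63), (224, 67, 64), (225, 66, 64), (226, 66, 63), (227, 65, 65), (228, 65, 48), (229, 69, 37), (230, 70, 35), (231, 72, 38), (232, 76, 38), (233, 80, 40), (234, 127, 53), (235, 138, 59)]
side0 0.989 0 0
top0 0.995 0 0
```

```bash
python3 - <<'E'
from h import *
delta(pw(165,0,30),toolR(PL[2],np.pi/4))
t=cv2.imread('pics/t12.png')
for f in('t6','t12'):
    t=cv2.imread(f'pics/{f}.png')
    print(f,[(s,*[int(q) for q in cv2.getRectSubPix(t,(1,1),tuple(map(float,proj('top',pw(s,-4,9)))))[0,0][[2,0]]]) for s in range(96,130,2)])
E
```

```text
t 28.43 pos [ 0.4097 -0.0216  0.2201] d [211.3  40.5 -82.3] w [-0.001  0.006 -0.   ] F [ 0.  -0.  -0.1] wid 0.5
t6 [(96, 118, 39), (98, 121, 39), (100, 123, 39), (102, 123, 39), (104, 121, 40), (106, 116, 38), (108, 110, 34), (110, 104, 33), (112, 100, 32), (114, 97, 30), (116, 94, 33), (118, 93, 38), (120, 98, 60), (122, 110, 87), (124, 127, 117), (126, 143, 136), (128, 154, 148)]
t12 [(96, 108, 35), (98, 102, 34), (100, 100, 33), (102, 98, 32), (104, 95, 32), (106, 92, 37), (108, 89, 45), (110, 87, 59), (112, 86, 72), (114, 85, 80), (116, 85, 83), (118, 87, 85), (120, 94, 92), (122, 107, 104), (124, 126, 122), (126, 139, 134), (128, 149, 143)]
```

Call:
send_rows(rows=[[28,5,0,0,0,0],[28,5,0,0,0,0],[28,5,0,0,0,0],[28,5,0,0,0,0],[28,5,0,0,0,0],[28,5,-5,0,0,0],[28,5,-10,0,0,0],[14,5,-15,0,0,0]])

```text
time: 29.1
tool_pos: [0.6237, 0.0184, 0.1894]
ee_rot: [3.13, 0.782, 1.325]
wrist_force: [-1.4, 0.0, -0.4]
width: 0.0003
finger_force: 0.0
```

Call:
send_rows(rows=[[0,0,-20,0,0,0],[0,0,-20,0,0,0],[0,0,0,0,0,0],[0,0,0,0,0,0]])

```text
time: 29.43
tool_pos: [0.6193, 0.0181, 0.1477]
ee_rot: [3.141, 0.786, 1.332]
wrist_force: [0.1, -0.3, -0.2]
width: 0.0004
finger_force: 0.0
```

```bash
python3 - <<'E'
from h import *
bed();delta(pw(156,0,20),toolR(PL[2],np.pi/4))
E
```

```text
t 29.43 s,l,n [172.8  -1.5  36.1] F [ 0.   0.2 -0.4] wid 0.4
t 29.43 pos [0.6193 0.0181 0.1477] d [  1.5   0.2 -23.2] w [0.001 0.    0.001] F [ 0.1 -0.3 -0.2] wid 0.4
```

Call:
send_rows(rows=[[1,0,-12,0,0,0],[0.5,0,-11,0,0,0],[1,4,-4,0,0,0],[0.5,2,-2,0,0,0],[0,0,0,0,0,0],[0,0,0,0,0,0]])

```text
time: 29.93
tool_pos: [0.6219, 0.0243, 0.121]
ee_rot: [3.136, 0.784, 1.329]
wrist_force: [1.0, 0.5, -0.4]
width: 0.0004
finger_force: 0.0
```

```bash
python3 -c "
from h import *
bed()"
```

```text
t 29.93 s,l,n [149.2  -0.5  21.9] F [-0.8  0.9  0.2] wid 0.4
```

Call:
send_rows(rows=[[0.3,1.4,-1.4,0,0,0],[0.3,1.4,-1.4,0,0,0],[0,0,0,0,0,0],[0,0,0,0,0,0]])

```text
time: 30.27
tool_pos: [0.6223, 0.027, 0.1179]
ee_rot: [3.137, 0.784, 1.329]
wrist_force: [-0.4, 0.1, 0.0]
width: 0.0006
finger_force: 0.0
```

```bash
python3 -c "
from h import *
bed()"
```

```text
t 30.27 s,l,n [145.1  -0.6  21.6] F [ 0.  -0.4  0.1] wid 0.6
```

Call:
send_rows(rows=[[0.3,1,-1,0,0,0],[0.3,1,-1,0,0,0],[0,0,0,0,0,0],[0,0,0,0,0,0]])

```text
time: 30.6
tool_pos: [0.6228, 0.0281, 0.1168]
ee_rot: [3.136, 0.786, 1.327]
wrist_force: [-0.1, -3.0, 3.4]
width: 0.0004
finger_force: 2.4
```

```bash
python3 -c "
from h import *
bed()"
```

```text
t 30.6 s,l,n [143.5  -0.4  21.7] F [4.4 0.6 0.3] wid 0.4
```

Call:
send_rows(rows=[[0.3,1,-1,0,0,0],[0.3,1,-1,0,0,0],[0,0,0,0,0,0],[0,0,0,0,0,0]])

```text
time: 30.93
tool_pos: [0.6229, 0.0283, 0.1167]
ee_rot: [3.135, 0.791, 1.324]
wrist_force: [-3.6, -7.9, 9.1]
width: 0.0005
finger_force: 5.7
```

```bash
python3 -c "
from h import *
bed()"
```

```text
t 30.93 s,l,n [143.2  -0.4  21.8] F [12.5 -1.7  0.4] wid 0.5
```

Call:
send_rows(rows=[[-1,-5,5,0,0,0],[-2,-10,10,0,0,0],[-2,-10,20,0,0,0],[-5,-5,35,0,0,0],[-20,0,20,0,0,0],[-30,0,0,0,0,0],[-30,0,0,0,0,0],[0,0,0,0,0,0]])

```text
time: 31.6
tool_pos: [0.5288, 0.001, 0.2035]
ee_rot: [-3.14, 0.784, 1.334]
wrist_force: [-0.2, 0.7, -0.3]
width: 0.0003
finger_force: 0.0
```

```bash
python3 - <<'E'
from h import *
bed();b=snap('side','s13.png')
a=cv2.imread('pics/side0.png')[246:272,326:362]
_,v,_,p=cv2.minMaxLoc(cv2.matchTemplate(b[230:290,310:380],a,cv2.TM_CCOEFF_NORMED));print(v,p[0]-16,p[1]-16)
print([(v,*b[v,346][[2,0]].tolist()) for v in range(210,222)])
print(ticket.close_job())
E
```

```text
t 31.6 s,l,n [239.  -85.4  48.7] F [-0.7 -0.4  0.2] wid 0.3
0.9892736077308655 0 0
[(210, 107, 99), (211, 118, 110), (212, 111, 98), (213, 98, 57), (214, 88, 40), (215, 87, 39), (216, 93, 50), (217, 98, 92), (218, 98, 100), (219, 73, 71), (220, 64, 61), (221, 65, 62)]
the job is handed in; nothing more can be done
None
```

The plane is back together and the job is handed in at about 32 s: touch checks put the iron's top end and the wedge's thick end within about 1 mm of home, the wedge was pressed in at about 15 N, and the plane did not move in the images; no verdict came back.

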